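Seat a build plate on its pins and lock the toggle clamp

ROBOT

A 6-joint arm with a two-finger parallel gripper is mounted at the origin on the work surface. World frame = base frame: x ahead of the robot, y to its left, z up, the work surface at z = 0. Lengths are in m, angles in rad, forces in N, time in s.
With the tool pointing down it reaches from about 0.3 to 0.75 m from the base axis. Payload 8.5 kg.
Tool frame: the origin (TCP) lies midway between the tips of the shut fingers; the grasp point (between the pads) lies 19 mm behind it; z points along the fingers, y is the direction in which the jaws open and shut (so a half turn about z gives the same grasp; the last joint's range is limited). The gripper opens to 88 mm and grips with 3 to 60 N. Pads are 18 mm wide; open, the fingers measure 123 mm over their backs; the gripper's body (75 mm by 187 mm) begins 45 mm behind the grasp point.
Start: joints at [-1.536, 0.381, 1.297, -0, 1.464, -0.215], TCP at [0.136, -0.533, 0.239] pointing down, gripper open.
Joint ranges: [-3.11, 3.11], [-0.89, 2.33], [0.22, 2.48], [-1.42, 4.56], [0.17, 2.85], [-2.88, 2.88]. Speed limits (rad/s): [2.39, 2.39, 3.14, 3.14, 3.14, 3.14].

INTERFACE

Orientations are given as a rotation vector (axis times angle).
In Python, from plant import telemetry, imaging, arm gives the robot as it stands.
- The arm moves only by the tool move_arm, never from a script. Its argument "rows" is a list of rows, each an object of numbers: "dx", "dy", "dz": the shift along the tool's x, y, z in cm; "spin": the turn about the tool's z in rad. In form: [{"dx": .., "dy": .., "dz": .., "spin": ..}, ...]. A call has 1 to 10 rows; each row is the pose to reach, as a shift and turn from the pose commanded when the call began, along the tool's axes at that moment; what a row does not reach only later rows make up. A row lasts 1/12 s, in which the tool goes at most 41.7 mm and 7.16 degrees, less where a joint would pass 70% of its speed; a pose out of reach is approached as far as the arm can. A call with a gripper value outside its range is refused whole. "jaw" is the finger opening in cm, from 0 to 8.81, set as the call begins (left out, the last holds). The fingers move at their own pace and stop on an object; the grip force is fixed at half the most. Time passes only in rows, so rows that repeat a pose let the fingers close. It gives the time, the measured TCP pose, the force and the opening at its end, in the units of the state.
- telemetry.get_obs(): the state, without advancing time (a new reading comes with each control period).
- imaging.snapshot(name): name is "scene" or "side" or "wrist"; returns the picture (480x640x3 uint8, blue, green, red); there is no depth.
- imaging.camera_params(name): a dict with "fx", "fy", "cx", "cy" (pixels), "R" (3x3) and "t" (3): a world point X has camera coordinates R X + t; the wrist camera has in their place "hand_eye" (4x4, takes a point from camera to tool coordinates, whose origin is the TCP and whose axes are the flange's). Camera axes: x right, y down, z forward; pixel columns grow to the right and rows downward; lengths in m; the calibration is good to about 2 mm. A picture is of the moment at which its call begins: read the wrist's pose just before it. camera_params takes no time and is no camera call.
- arm.hand_in(): hands the job in, once; it reports no verdict.
The state is a dict: "clock": time; "q": joint angles; "joint_velocities": joint speeds; "tau": joint torques, N m; "ee_pos": TCP position; "eef_rot": TCP orientation; "contact_force": force on the tool from outside, world axes, zero at the start; "torque": the same for the moment, N m; "gripper_width": finger opening in m.
Only numpy, scipy, OpenCV 4.12 (cv2) and the standard library are available. Lean on these libraries where they do the work, as an engineer would, in place of code of your own. Each camera call takes 0.05 s, during which the arm holds its last target.

TASK

Slide the build plate with the printed bracket fully home on the fixture, snug against the two pins of the back stop and the pin of the side stop, then throw the toggle clamp's handle over until it snaps past centre and locks the plate down there. Feel your way gently: the stops are set anew for each job, so find them by touch, and never push the plate with more than 15 N or the handle with more than 25 N. Let go of everything, and leave the hex key, the test bar and the pliers where they lie.

Things in the scene. Friction and masses are not known exactly. Their poses are not given: they have to be found in the camera images.
- plate_mid (a point): The build plate to be clamped: aluminium, 100 (its x) x 120 (its y) x 12 mm thick, about 0.5 kg, lying loosely on the dark fixture with a printed bracket (bosses and ribs up to 36 mm tall, clear of the plate's edges) on top. The point is the plate's centre half-way up its thickness; axes of the plate, z up. It starts 12 to 40 mm short of home in x and in y and up to 0.11 rad askew.
- bay (a point): Middle of the plate's bay, half-way up the plate's thickness; axes of the fixture, z up. The fixture is a dark steel plate bolted to the bench, 190 (x) x 290 (y) mm, its top 6 mm below this point, reaching 105 mm to the -y and 185 mm to the +y side. The stops are set by hand for each job and not measured: the plate's centre comes home anywhere within 9 mm of here in x and in y.
- stops (a point): Rough middle (within 9 mm in x) of the back stop on the fixture's +x side: a low steel bar, set parallel to y, with two 10 mm dowel pins at y = -35 and +35 mm that meet the plate's +x edge. A like single pin on a small block stands on the +y side at x = -35 mm for the plate's +y edge. Push by the -x and -y edges. The plate slides with 1 to 4 N; the pins do not give, so the push then rises steeply.
- pivot (a point): Axis of the toggle clamp's handle: a hinge along the fixture's x axis, 70 mm over the bench, in the steel clamp bolted to the fixture's +y side. Axes of the fixture. The clamp's arm, pivoted 45 mm nearer the plate, carries a black rubber foot that comes down on the plate 40 mm from the bay's middle in +y.
- clamp (a joint): Handle angle (rad): 0 open, 1.35 shut on its stop; the handle's rise above level is 1.455 - value, pointing away from the plate (+y of the fixture). Starts at 0 to 0.05. To about 0.83 it swings with 1 to 3 N at the grip; then the foot meets the plate, the push builds to 8 to 10 N near 1.03 and falls away to dead centre at 1.2, past which it snaps by itself onto the stop, which does not give; let go earlier it springs back.
- grip (a point): Point on the axis of the clamp's handle, 95 mm from the hinge, in the black round rubber grip (18 mm thick, from 37 to 115 mm from the hinge). Its y axis points along the handle away from the hinge, its x axis along the hinge. Push it here from the plate's side, outwards and then down.
- hexkey: Small L-shaped hex key, 65 x 24 mm, lying on the fixture on the +x side of the clamp. To be left alone; the origin is on its underside.
- coupon: Small flat printed test bar, 68 x 12 x 6 mm, lying on the fixture on the -x side of the clamp. To be left alone; the origin is on its underside.
- pliers: Long-nose pliers with black grips, 165 mm long, 40 mm wide and 14 mm high, lying near the fixture's -y end; origin near the joint. To be left alone; the origin is on its underside.
Mind the look-alikes: they are no part of the job. What is meant by the part that bears plate_mid is not pink, purple or red, and is the larger of those in its own colour.

How it is judged:
By the outcome, as a careful person would: the job done as asked, in the order asked, and still so for the second after the job is handed in, with the robot touching nothing.
It also fails if it takes over 72 s, if anything falls off the work surface, if the arm or the gripper's body presses on something with over 40 N, if the wrist force passes 120 N, or if a joint passes its speed limit or range.

## Working session

There is one attempt and no reset: what is moved stays moved. The work goes in short steps, Python scripts to look and compute and a tool call to move; the robot and the scene stay as the last step left them, time stands still between calls to the robot, and variables do not carry over. Pictures are saved under pics/ and viewed, and the job is handed in when it is done.

Besides the shell and the picture viewer there is one more tool, called after "Call:" by a JSON object that holds its "method" and its "body". move_arm: Moves the arm, as the interface text tells. Its arguments: {"type":"object","properties":{"rows":{"type":"array"},"jaw":{"type":"number"}},"required":["rows"]}

```bash
mkdir -p pics; ls
python3 - <<'E'
from plant import telemetry, imaging, arm
import cv2,json
o=telemetry.get_obs();print(o)
for n in ["scene","side","wrist"]:
    p=imaging.camera_params(n);print(n,p)
    cv2.imwrite(f"pics/{n}0.png",imaging.snapshot(n))
E
```

```text
pics
{'clock': 0.0, 'q': array([-1.53626031e+00,  3.81189721e-01,  1.29822310e+00, -6.90968266e-06,
        1.46360796e+00, -2.15287619e-01]), 'joint_velocities': array([ 0.00053353,  0.00017579, -0.00107783, -0.00122008, -0.00066279,
        0.00300428]), 'tau': array([-1.47613904e-03, -4.37932599e+01, -2.24559438e+01,  7.12791737e-02,
        3.52045975e-02, -1.01296882e-04]), 'ee_pos': array([ 0.13597123, -0.5326474 ,  0.23815384]), 'eef_rot': array([-3.11570344e+00, -3.91226233e-01, -1.91630621e-04]), 'contact_force': array([-0.40747934, -0.21273758,  0.43904067]), 'torque': array([ 0.03891603, -0.02564473,  0.06916066]), 'gripper_width': 0.08824918017772128}
scene {'fx': 449.27979052936263, 'fy': 449.27979052936263, 'cx': 326.9938630932736, 'cy': 237.49937098183145, 'R': array([[-0.26735843,  0.96359599,  0.00149948],
       [ 0.80099313,  0.2231073 , -0.55554759],
       [-0.53565798, -0.14732925, -0.83148339]]), 't': array([ 0.29827455, -0.32090131,  1.36422396])}
side {'fx': 469.33993212683424, 'fy': 469.33993212683424, 'cx': 320.75766880398766, 'cy': 235.56367076375292, 'R': array([[-0.98243429, -0.1860617 ,  0.01427936],
       [-0.14503756,  0.71318836, -0.68580352],
       [ 0.1174179 , -0.67582794, -0.72764664]]), 't': array([0.5003556 , 0.26172527, 0.93303836])}
wrist {'fx': 381.0939283940341, 'fy': 381.0939283940341, 'cx': 319.5711303705057, 'cy': 238.06215521786416, 'hand_eye': array([[ 1.62308954e-04, -9.59766135e-01, -2.80800532e-01,
         7.18368007e-02],
       [ 9.99999796e-01,  3.29167537e-04, -5.47060693e-04,
         8.43502881e-05],
       [ 6.17480747e-04, -2.80800386e-01,  9.59765993e-01,
        -1.46342147e-01],
       [ 0.00000000e+00,  0.00000000e+00,  0.00000000e+00,
         1.00000000e+00]])}
```

View pics/scene0.png

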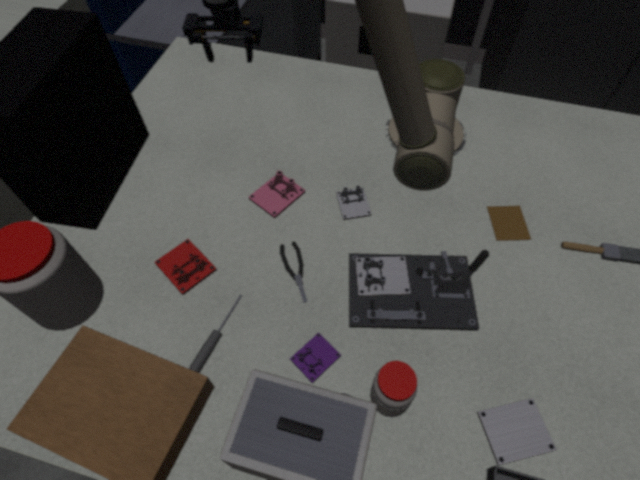

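View pics/side0.png

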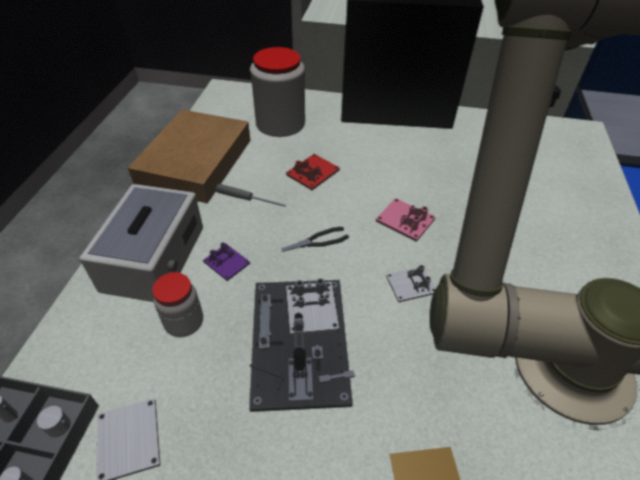

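View pics/wrist0.png

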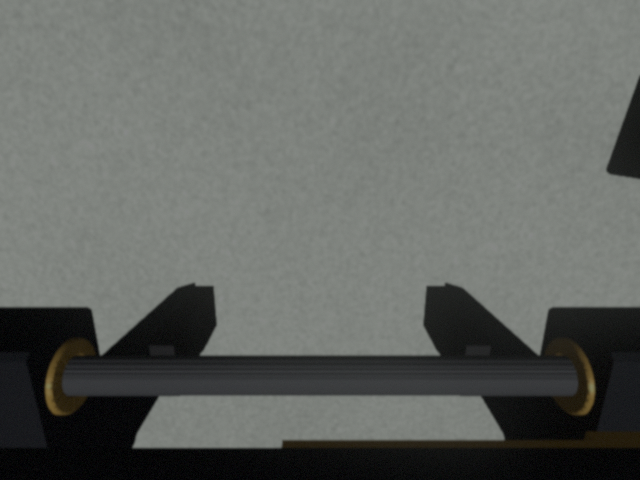

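The scene picture shows the fixture at about (350–478, 252–328) with the grey plate at (383, 275) and the clamp at (450, 275). The side picture shows the fixture at (250–352, 280–408), with the back stop on the left (+x). I'll zoom in on both.

Run:
```python
import cv2
a=cv2.imread("pics/scene0.png")[235:340,335:495];b=cv2.imread("pics/side0.png")[270:415,235:365]
cv2.imwrite("pics/sc_z.png",cv2.convertScaleAbs(cv2.resize(a,None,fx=5,fy=5,interpolation=cv2.INTER_CUBIC),alpha=1.8))
cv2.imwrite("pics/si_z.png",cv2.convertScaleAbs(cv2.resize(b,None,fx=4,fy=4,interpolation=cv2.INTER_CUBIC),alpha=1.8))
```

```text
(no output)
```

View pics/sc_z.png

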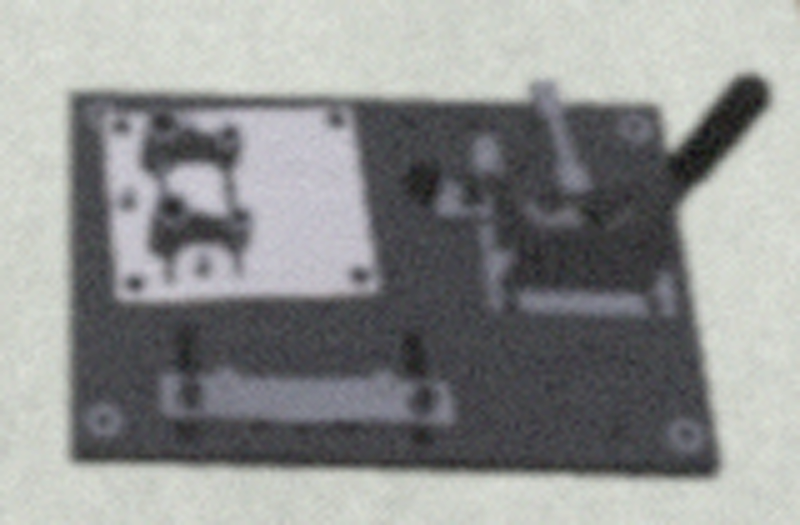

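View pics/si_z.png

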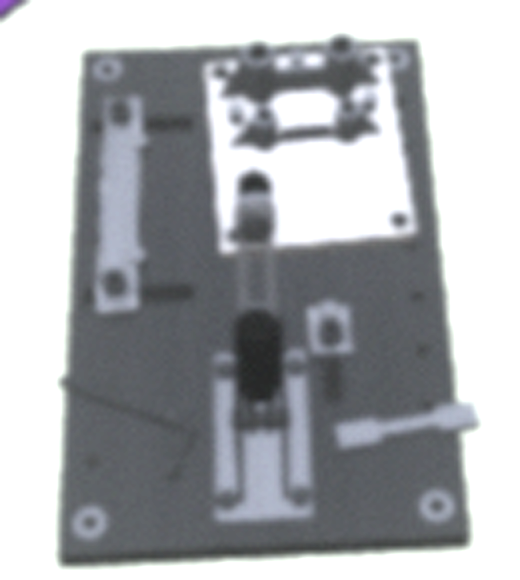

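```bash
cat > h.py <<'E'
import numpy as np, cv2
from plant import telemetry, imaging
from scipy.spatial.transform import Rotation as Ro
def cam(n):
    p=imaging.camera_params(n);K=np.array([[p['fx'],0,p['cx']],[0,p['fy'],p['cy']],[0,0,1]])
    if n=='wrist':
        o=telemetry.get_obs();T=np.eye(4);T[:3,:3]=Ro.from_rotvec(o['eef_rot']).as_matrix();T[:3,3]=o['ee_pos']
        W=np.linalg.inv(T@np.array(p['hand_eye']));return K,W[:3,:3],W[:3,3]
    return K,np.array(p['R']),np.array(p['t'])
def ray(c,uv):
    K,R,t=c;d=R.T@np.linalg.inv(K)@np.array([uv[0],uv[1],1.]);return -R.T@t,d/np.linalg.norm(d)
def onz(c,uv,z):
    o,d=ray(c,uv);return o+d*(z-o[2])/d[2]
def tri(l):
    A=0;b=0;
    for c,uv in l:
        o,d=ray(c,uv);P=np.eye(3)-np.outer(d,d);A=A+P;b=b+P@o
    x=np.linalg.solve(A,b);return x,[np.linalg.norm((np.eye(3)-np.outer(ray(c,uv)[1],ray(c,uv)[1]))@(x-ray(c,uv)[0])) for c,uv in l]
def proj(c,X):
    K,R,t=c;x=K@(R@np.asarray(X)+t);return x[:2]/x[2]
E
python3 - <<'E'
from h import *
s=cam('scene');d=cam('side')
S=lambda u,v:(335+(u+.5)/5-.5,235+(v+.5)/5-.5)
D=lambda u,v:(235+(u+.5)/4-.5,270+(v+.5)/4-.5)
for n,a,b in [('-x-y',(72,92),(415,42)),('-x+y',(660,103),(467,540)),('+x+y',(718,470),(62,560)),('+x-y',(72,460),(85,52)),
 ('screw++',(687,433),(90,522)),('screw+-',(102,420),(107,68)),('screw-+',(634,127),(436,506)),
 ('pl++',(380,292),(220,250)),('pl-+',(353,105),(415,232)),('pl--',(103,112),(394,50)),('pl+-',(118,300),(206,64)),
 ('foot?',(425,180),(253,185)),('pinA',(188,397),(120,112)),('pinB',(425,398),(115,283)),('gripend',(758,88),(260,330)),('sidepin',(487,150),(330,328))]:
    x,e=tri([(s,S(*a)),(d,D(*b))]);print(n,x.round(4),np.round(e,4))
E
```

```text
-x-y [ 0.49   -0.1166  0.0111] [0.0013 0.0013]
-x+y [0.4198 0.1642 0.0125] [0.0018 0.0018]
+x+y [0.6016 0.2084 0.0069] [0.0003 0.0003]
+x-y [ 0.6734 -0.0726  0.0075] [0.0021 0.0021]
screw++ [0.592  0.1918 0.0154] [0.0001 0.0001]
screw+- [ 0.6553 -0.0622  0.0132] [0.0002 0.0002]
screw-+ [0.4369 0.1524 0.0137] [0.0006 0.0006]
pl++ [0.5649 0.0467 0.026 ] [0. 0.]
pl-+ [0.4696 0.0174 0.027 ] [0.0003 0.0003]
pl-- [ 0.501  -0.0996  0.0203] [0.0007 0.0007]
pl+- [ 0.6    -0.0685  0.0231] [0.0002 0.0002]
foot? [0.545  0.0519 0.0983] [0.0002 0.0002]
pinA [ 0.6381 -0.0275  0.023 ] [0.0003 0.0003]
pinB [0.6118 0.075  0.0258] [0.0001 0.0001]
gripend [0.5141 0.1696 0.1779] [0. 0.]
sidepin [0.4959 0.0854 0.048 ] [0.0065 0.0065]
```

Checks so far:
- The triangulated fixture measures 0.289 × 0.189 m with its top at z≈0.012 and yaw≈0.243.
- The plate top is at z≈0.024, about 0.05 rad askew.

These agree with the sizes given. Next I'll bring the wrist camera over it.

Call:
{"method": "move_arm", "body": {"rows": [{"dx":56.5,"dy":-43.7,"dz":0,"spin":0},{"dx":56.5,"dy":-43.7,"dz":0,"spin":0},{"dx":56.5,"dy":-43.7,"dz":0,"spin":0},{"dx":56.5,"dy":-43.7,"dz":0,"spin":0},{"dx":56.5,"dy":-43.7,"dz":0,"spin":0},{"dx":56.5,"dy":-43.7,"dz":0,"spin":0},{"dx":56.5,"dy":-43.7,"dz":0,"spin":0},{"dx":56.5,"dy":-43.7,"dz":0,"spin":0},{"dx":56.5,"dy":-43.7,"dz":0,"spin":0},{"dx":56.5,"dy":-43.7,"dz":0,"spin":0}], "jaw": 0}}

```text
clock: 0.98
ee_pos: [0.393, -0.2025, 0.2388]
eef_rot: [3.117, 0.391, 0.0]
contact_force: [0.5, -1.2, 0.3]
gripper_width: 0.0236
```

Call:
{"method": "move_arm", "body": {"rows": [{"dx":23.5,"dy":-18.2,"dz":0,"spin":0},{"dx":23.5,"dy":-18.2,"dz":0,"spin":0},{"dx":23.5,"dy":-18.2,"dz":0,"spin":0},{"dx":23.5,"dy":-18.2,"dz":0,"spin":0},{"dx":23.5,"dy":-18.2,"dz":0,"spin":0},{"dx":23.5,"dy":-18.2,"dz":0,"spin":0},{"dx":23.5,"dy":-18.2,"dz":0,"spin":0},{"dx":23.5,"dy":-18.2,"dz":0,"spin":0},{"dx":23.5,"dy":-18.2,"dz":0,"spin":0},{"dx":23.5,"dy":-18.2,"dz":0,"spin":0}]}}

```text
clock: 1.82
ee_pos: [0.5746, 0.0298, 0.2383]
eef_rot: [3.117, 0.392, -0.002]
contact_force: [0.5, -0.5, 0.0]
gripper_width: -0.0001
```

Run:
```python
from h import *
import pickle
o=telemetry.get_obs();print(o['clock'],o['ee_pos'],o['eef_rot'],o['contact_force'],o['gripper_width'])
c=cam('wrist');pickle.dump(c,open('w1.pkl','wb'))
im=imaging.snapshot('wrist');cv2.imwrite('pics/w1.png',im)
cv2.imwrite('pics/w1b.png',cv2.convertScaleAbs(im,alpha=1.7))
```

```text
1.8167 [0.57461695 0.0297891  0.23830467] [ 3.11697625e+00  3.92166040e-01 -1.82130823e-03] [ 0.52847103 -0.51849875  0.03015678] -5.176099388327725e-05
```

View pics/w1b.png

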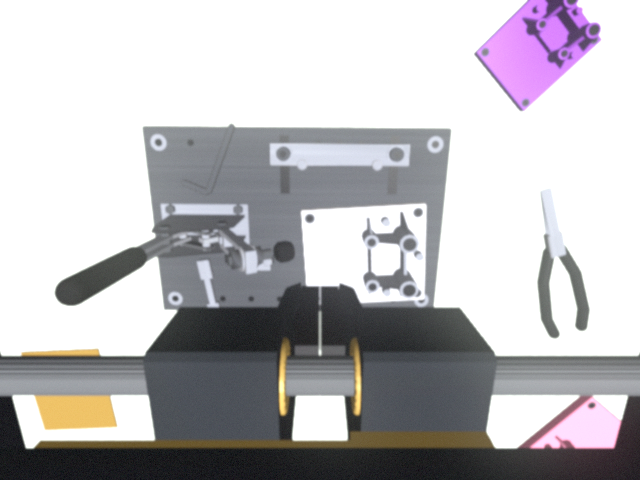

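Wrist view: fixture corners are at about (145,128), (450,130), (438,308) and (163,308). The plate's +x edge runs from (302,210) to (428,204), the back-stop pins are at (303,165) and (378,165), and the foot is at (284,251). I'll measure by edge fits.

```bash
python3 - <<'E'
from h import *
import pickle
c=pickle.load(open('w1.pkl','rb'));im=cv2.imread('pics/w1.png');g=cv2.cvtColor(im,cv2.COLOR_BGR2GRAY)
g=cv2.GaussianBlur(g,(3,3),0).astype(float)
def edge(p,q,n=25,w=8,z=0.012):
    p=np.array(p,float);q=np.array(q,float);d=(q-p)/np.linalg.norm(q-p);nn=np.array([-d[1],d[0]]);pts=[]
    for s in np.linspace(.05,.95,n):
        b=p+(q-p)*s;t=np.arange(-w,w+.01,.25);P=b+t[:,None]*nn
        v=cv2.remap(g.astype(np.float32),P[:,0].astype(np.float32)[None],P[:,1].astype(np.float32)[None],1)[0]
        gr=np.abs(np.gradient(v));k=gr.argmax()
        if gr[k]>1:pts.append(onz(c,P[k],z)[:2])
    l=cv2.fitLine(np.array(pts,np.float32),cv2.DIST_HUBER,0,.001,.001).ravel()
    pts=np.array(pts);r=(pts-l[2:])@np.array([-l[1],l[0]]);
    return l,np.std(r),len(pts)
def inter(a,b):
    A=np.array([[a[0],-b[0]],[a[1],-b[1]]]);s=np.linalg.solve(A,b[2:]-a[2:]);return a[2:]+s[0]*a[:2]
ang=lambda l:np.arctan(l[1]/l[0])
F={}
F['+x']=edge((145,127),(450,129));F['-y']=edge((450,129),(438,308));F['+y']=edge((145,127),(163,308));F['-x']=edge((378,308),(436,308))
for k,v in F.items():print('F',k,ang(v[0]),v[1:])
P={}
P['+x']=edge((302,210),(428,204),z=.024);P['-y']=edge((428,204),(424,302),z=.024);P['+y']=edge((302,212),(304,285),z=.024);P['-x']=edge((368,304),(424,302),z=.024,w=5)
for k,v in P.items():print('P',k,ang(v[0]),v[1:])
fc={a+b:inter(F[a][0],F[b][0]) for a in('+x','-x') for b in('+y','-y')}
pc={a+b:inter(P[a][0],P[b][0]) for a in('+x','-x') for b in('+y','-y')}
print(fc,pc,sep='\n')
for d in(fc,pc):print(np.linalg.norm(d['+x+y']-d['+x-y']),np.linalg.norm(d['-x+y']-d['-x-y']),np.linalg.norm(d['+x+y']-d['-x+y']),np.linalg.norm(d['+x-y']-d['-x-y']))
yaw=ang(F['+x'][0]);yaw=yaw+np.pi/2 if yaw<0 else yaw
print('yaw',yaw)
ex=np.array([np.cos(yaw),np.sin(yaw)]);ey=np.array([-ex[1],ex[0]])
bay=(fc['+x+y']+fc['+x-y'])/2-0.095*ex-0.04*ey
print('bay',bay, 'from -x corners', (fc['-x+y']+fc['-x-y'])/2+0.095*ex-0.04*ey)
tofix=lambda X:np.array([(X[:2]-bay)@ex,(X[:2]-bay)@ey])
for k,v in pc.items():print(k,tofix(v))
print('plate c',tofix(sum(pc.values())/4))
for n,uv,z in[('pinA',(303,165),.026),('pinB',(378,165),.026),('foot',(284,251),.098),('gripend',(70,291),.178)]:
    X=onz(c,uv,z);print(n,X,tofix(X))
print('tool yaw rel', tofix(bay+np.array([.969,.247])))
np.savez('fix.npz',bay=bay,ex=ex,ey=ey)
E
python3 - <<'E'
import cv2
a=cv2.imread("pics/w1.png")[120:315,140:450]
cv2.imwrite("pics/w1z.png",cv2.convertScaleAbs(cv2.resize(a,None,fx=2.5,fy=2.5,interpolation=cv2.INTER_CUBIC),alpha=1.8))
E
```

```text
F +x -1.3278606 (np.float64(0.0005293547221137844), 25)
F -y 0.24344969 (np.float64(0.0002855913101034918), 25)
F +y 0.2441439 (np.float64(0.0006303380856205383), 23)
F -x -1.4943348 (np.float64(0.002108394545155446), 25)
P +x -1.2652715 (np.float64(0.0011368755552591564), 25)
P -y 0.30895475 (np.float64(0.0012815986586373637), 25)
P +y 0.3091965 (np.float64(0.000680631641167819), 25)
P -x -1.273629 (np.float64(0.0019984513156119424), 25)
{'+x+y': array([0.60372704, 0.20971757], dtype=float32), '+x-y': array([ 0.6736397 , -0.07238126], dtype=float32), '-x+y': array([0.47167864, 0.17682257], dtype=float32), '-x-y': array([ 0.4941851 , -0.11695349], dtype=float32)}
{'+x+y': array([0.56477183, 0.04643431], dtype=float32), '+x-y': array([ 0.6011668 , -0.06895868], dtype=float32), '-x+y': array([0.46899843, 0.01584029], dtype=float32), '-x-y': array([ 0.5044229 , -0.09983695], dtype=float32)}
0.290633 0.29463693 0.13608402 0.18490712
0.12099642 0.120979816 0.10054123 0.10155218
yaw 0.24293578
bay [0.5560951  0.00699016] from -x corners [0.5847644  0.01396166]
+x+y [0.01791034 0.03619869]
+x-y [ 0.02547843 -0.08456081]
-x+y [-0.08241025  0.02954164]
-x-y [-0.07585252 -0.09126031]
plate c [-0.0287185 -0.0275202]
pinA [0.60694586 0.05409225 0.026     ] [0.06068811 0.03348667]
pinB [ 0.62420758 -0.01335529  0.026     ] [ 0.06121823 -0.0361327 ]
foot [0.54545073 0.05149338 0.098     ] [0.00037357 0.04575696]
gripend [0.51758308 0.16704057 0.178     ] [0.00111947 0.16461488]
tool yaw rel [0.99996288 0.006651  ]
```

View pics/w1z.png

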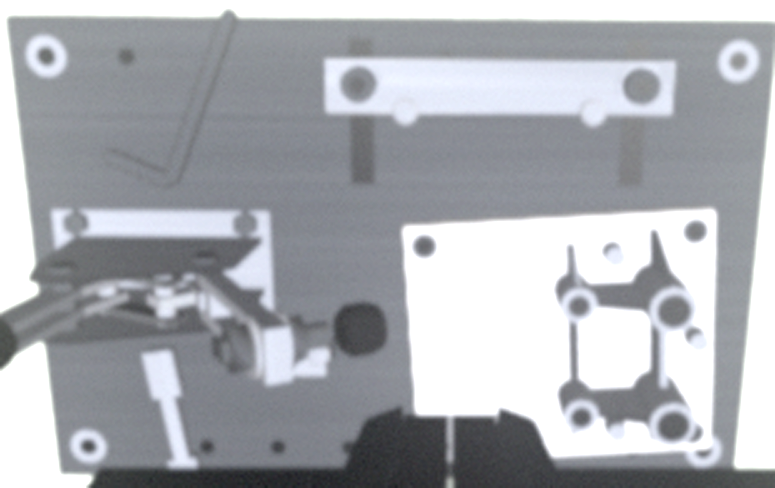

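```bash
python3 - <<'E'
from h import *
import pickle
c=pickle.load(open('w1.pkl','rb'));f=np.load('fix.npz');s=cam('scene');d=cam('side')
tf=lambda X:np.round([(X[:2]-f['bay'])@f['ex'],(X[:2]-f['bay'])@f['ey'],X[2]],4)
for uv in [(266,274),(250,275),(246,262),(275,256)]:
    print([tf(onz(c,uv,z)) for z in(.06,.08,.1)])
o=telemetry.get_obs()
print('tcp',tf(o['ee_pos']))
def tw(x,y,z):return np.r_[f['bay']+x*f['ex']+y*f['ey'],z]
for a,b in [((487,150),(330,330)),((487,150),(253,210))]:
  x,e=tri([(s,(335+a[0]/5,235+a[1]/5)),(d,(235+b[0]/4,270+b[1]/4))]);print(tf(x),e)
print(tf(onz(d,(235+330/4,270+330/4),.02)),tf(onz(d,(235+330/4,270+330/4),.03)))
E
python3 - <<'E'
import cv2
a=cv2.imread("pics/w1.png")[190:300,140:310]
cv2.imwrite("pics/w1zz.png",cv2.convertScaleAbs(cv2.resize(a,None,fx=4.6,fy=4.6,interpolation=cv2.INTER_CUBIC),alpha=2))
E
```

```text
[array([-0.0345,  0.0663,  0.06  ]), array([-0.0265,  0.0633,  0.08  ]), array([-0.0185,  0.0603,  0.1   ])]
[array([-0.0356,  0.0809,  0.06  ]), array([-0.0275,  0.0771,  0.08  ]), array([-0.0194,  0.0732,  0.1   ])]
[array([-0.023,  0.084,  0.06 ]), array([-0.0157,  0.0799,  0.08  ]), array([-0.0084,  0.0759,  0.1   ])]
[array([-0.017 ,  0.0576,  0.06  ]), array([-0.0101,  0.0552,  0.08  ]), array([-0.0032,  0.0527,  0.1   ])]
tcp [0.0231 0.0171 0.2386]
[-0.04    0.0917  0.0461] [np.float64(0.006158493786147621), np.float64(0.006158493786147561)]
[-0.002   0.0717  0.1171] [np.float64(0.0021008809964382395), np.float64(0.0021008809964382542)]
[-0.0361  0.0815  0.02  ] [-0.0357  0.0871  0.03  ]
```

View pics/w1zz.png

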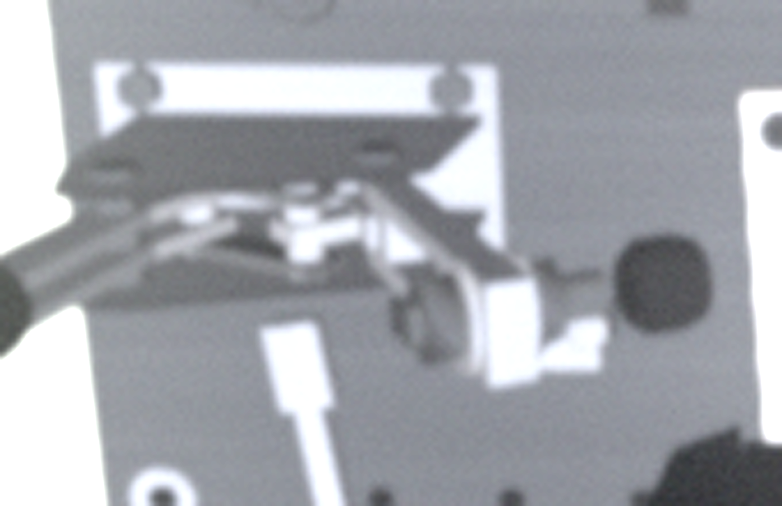

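Run:
```python
from h import *
import pickle
c=pickle.load(open('w1.pkl','rb'));f=np.load('fix.npz')
tf=lambda X:np.round([(X[:2]-f['bay'])@f['ex'],(X[:2]-f['bay'])@f['ey'],X[2]],4)
for uv in [(268,266),(252,262)]: print([tf(onz(c,uv,z)) for z in(.02,.026,.032)])
def plan(x,y,z,yawrel=0):
    o=telemetry.get_obs();R=Ro.from_rotvec(o['eef_rot']).as_matrix()
    X=np.r_[f['bay']+x*f['ex']+y*f['ey'],z];print('move cm',(R.T@(X-o['ee_pos'])*100).round(2),X)
plan(-0.105,-0.030,.2383);plan(-0.105,-.03,.015)
```

```text
[array([-0.0417,  0.0699,  0.02  ]), array([-0.0395,  0.069 ,  0.026 ]), array([-0.0372,  0.0682,  0.032 ])]
[array([-0.0375,  0.086 ,  0.02  ]), array([-0.0353,  0.0849,  0.026 ]), array([-0.0332,  0.0838,  0.032 ])]
move cm [-12.84   4.63   0.04] [ 0.46139494 -0.047387    0.2383    ]
move cm [-12.82   4.63  22.37] [ 0.46139494 -0.047387    0.015     ]
```

Call:
{"method": "move_arm", "body": {"rows": [{"dx":-12.8,"dy":4.6,"dz":0,"spin":0},{"dx":-12.8,"dy":4.6,"dz":0,"spin":0},{"dx":-12.8,"dy":4.6,"dz":0,"spin":0},{"dx":-12.8,"dy":4.6,"dz":0,"spin":0},{"dx":-12.8,"dy":4.6,"dz":4,"spin":0},{"dx":-12.8,"dy":4.6,"dz":8,"spin":0},{"dx":-12.8,"dy":4.6,"dz":12,"spin":0},{"dx":-12.8,"dy":4.6,"dz":16,"spin":0},{"dx":-12.8,"dy":4.6,"dz":18,"spin":0},{"dx":-12.8,"dy":4.6,"dz":19,"spin":0}]}}

```text
clock: 2.7
ee_pos: [0.4606, -0.0468, 0.0463]
eef_rot: [-3.116, -0.388, 0.006]
contact_force: [0.7, -0.8, -0.7]
gripper_width: 0.0007
```

Call:
{"method": "move_arm", "body": {"rows": [{"dx":0,"dy":0,"dz":1,"spin":0},{"dx":0,"dy":0,"dz":2,"spin":0},{"dx":0,"dy":0,"dz":2.8,"spin":0},{"dx":0,"dy":0,"dz":3.1,"spin":0},{"dx":0,"dy":0,"dz":3.1,"spin":0},{"dx":0,"dy":0,"dz":3.1,"spin":0}]}}

```text
clock: 3.2
ee_pos: [0.4624, -0.0465, 0.0181]
eef_rot: [3.117, 0.39, 0.001]
contact_force: [0.6, -0.7, -0.6]
gripper_width: 0.0006
```

Run:
```python
from h import *
im=imaging.snapshot('side')[240:400,210:410];cv2.imwrite('pics/s2.png',cv2.convertScaleAbs(cv2.resize(im,None,fx=3.7,fy=3.7,interpolation=2),alpha=1.8))
im=imaging.snapshot('wrist');cv2.imwrite('pics/w2.png',cv2.convertScaleAbs(im,alpha=1.7))
```

```text
(no output)
```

View pics/s2.png

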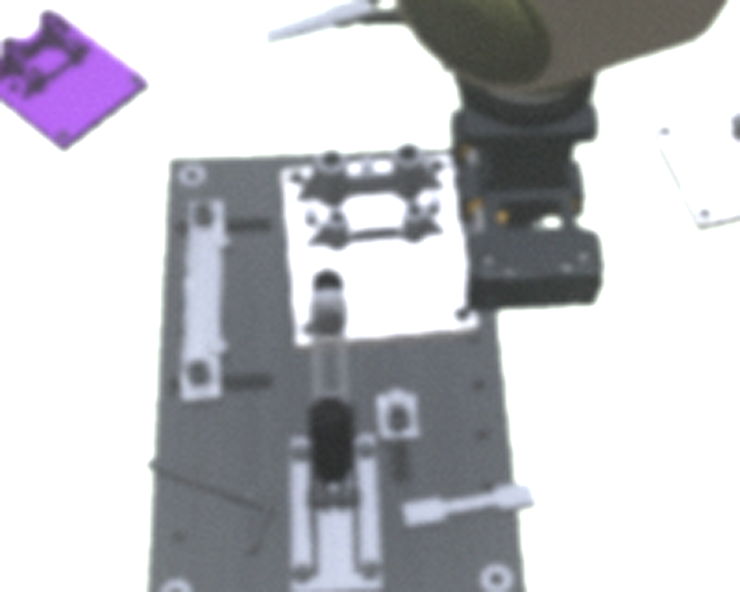

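View pics/w2.png

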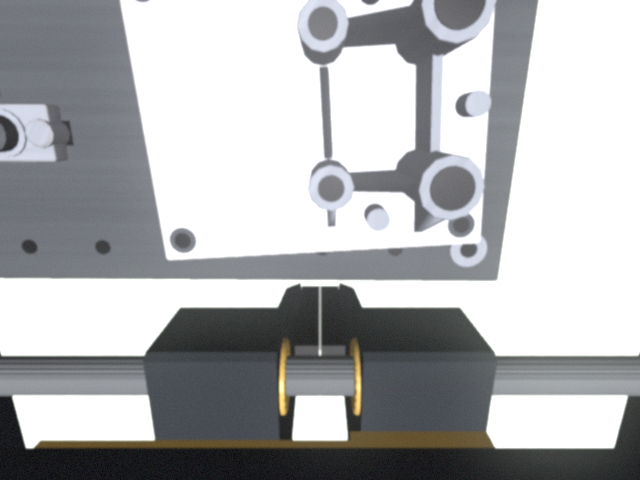

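The wrist view shows the fingertip at (320,286), about 30 px short of the plate's -x edge at around (320,255). The side pin is at (40,133). Nothing is in the way. I'll approach gently.

Call:
{"method": "move_arm", "body": {"rows": [{"dx":0.4,"dy":0,"dz":0,"spin":0},{"dx":0.7,"dy":0,"dz":0,"spin":0},{"dx":0.9,"dy":0,"dz":0,"spin":0},{"dx":1.0,"dy":0,"dz":0,"spin":0},{"dx":1.1,"dy":0,"dz":0,"spin":0},{"dx":1.2,"dy":0,"dz":0,"spin":0}]}}

```text
clock: 3.8
ee_pos: [0.4741, -0.0432, 0.0178]
eef_rot: [-3.117, -0.391, 0.0]
contact_force: [-0.5, 0.5, 0.7]
gripper_width: 0.0005
```

Call:
{"method": "move_arm", "body": {"rows": [{"dx":0.1,"dy":0,"dz":0,"spin":0},{"dx":0.2,"dy":0,"dz":0,"spin":0},{"dx":0.3,"dy":0,"dz":0,"spin":0},{"dx":0.4,"dy":0,"dz":0,"spin":0}]}}

```text
clock: 4.13
ee_pos: [0.4776, -0.0422, 0.0177]
eef_rot: [-3.117, -0.392, 0.001]
contact_force: [-2.8, -0.8, 2.4]
gripper_width: 0.0005
```

Call:
{"method": "move_arm", "body": {"rows": [{"dx":0.1,"dy":0,"dz":0,"spin":0},{"dx":0.2,"dy":0,"dz":0,"spin":0},{"dx":0.3,"dy":0,"dz":0,"spin":0},{"dx":0.4,"dy":0,"dz":0,"spin":0}]}}

```text
clock: 4.47
ee_pos: [0.4817, -0.0412, 0.0177]
eef_rot: [-3.117, -0.391, 0.001]
contact_force: [-1.3, -0.2, 0.9]
gripper_width: 0.0005
```

Call:
{"method": "move_arm", "body": {"rows": [{"dx":0.2,"dy":0,"dz":0,"spin":0},{"dx":0.4,"dy":0,"dz":0,"spin":0},{"dx":0.6,"dy":0,"dz":0,"spin":0},{"dx":0.8,"dy":0,"dz":0,"spin":0},{"dx":1.0,"dy":0,"dz":0,"spin":0}]}}

```text
clock: 4.88
ee_pos: [0.4917, -0.0387, 0.0177]
eef_rot: [-3.117, -0.391, -0.0]
contact_force: [-2.1, 0.1, 0.4]
gripper_width: 0.0004
```

Call:
{"method": "move_arm", "body": {"rows": [{"dx":0.2,"dy":0,"dz":0,"spin":0},{"dx":0.4,"dy":0,"dz":0,"spin":0},{"dx":0.6,"dy":0,"dz":0,"spin":0},{"dx":0.8,"dy":0,"dz":0,"spin":0}]}}

```text
clock: 5.22
ee_pos: [0.4994, -0.0368, 0.0177]
eef_rot: [3.117, 0.391, -0.0]
contact_force: [-1.7, -0.5, 0.8]
gripper_width: 0.0006
```

Run:
```python
from h import *
im=imaging.snapshot('wrist');cv2.imwrite('pics/w3.png',cv2.convertScaleAbs(im,alpha=1.7))
f=np.load('fix.npz');X=telemetry.get_obs()['ee_pos'];print((X[:2]-f['bay'])@f['ex'],(X[:2]-f['bay'])@f['ey'])
```

```text
-0.06518986425371708 -0.02890280213907625
```

View pics/w3.png

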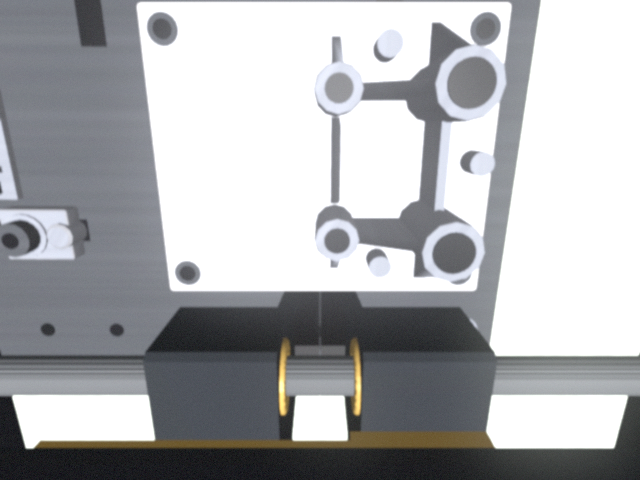

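The plate is now flush with the finger and squared up, with its lower edge horizontal at row 290. About 12 mm should remain in x.

Call:
{"method": "move_arm", "body": {"rows": [{"dx":0.15,"dy":0,"dz":0,"spin":0},{"dx":0.3,"dy":0,"dz":0,"spin":0},{"dx":0.45,"dy":0,"dz":0,"spin":0},{"dx":0.6,"dy":0,"dz":0,"spin":0}]}}

```text
clock: 5.6
ee_pos: [0.5051, -0.0353, 0.0178]
eef_rot: [-3.117, -0.391, 0.0]
contact_force: [-1.1, -1.0, 1.5]
gripper_width: 0.0003
```

Call:
{"method": "move_arm", "body": {"rows": [{"dx":0.05,"dy":0,"dz":0,"spin":0},{"dx":0.1,"dy":0,"dz":0,"spin":0}]}}

```text
clock: 5.77
ee_pos: [0.506, -0.0351, 0.0178]
eef_rot: [3.117, 0.391, -0.0]
contact_force: [-1.7, -1.1, 0.7]
gripper_width: 0.0003
```

Call:
{"method": "move_arm", "body": {"rows": [{"dx":0.05,"dy":0,"dz":0,"spin":0},{"dx":0.1,"dy":0,"dz":0,"spin":0}]}}

```text
clock: 5.93
ee_pos: [0.5069, -0.0348, 0.0177]
eef_rot: [-3.117, -0.391, 0.0]
contact_force: [-1.1, -0.8, 0.2]
gripper_width: 0.0005
```

Call:
{"method": "move_arm", "body": {"rows": [{"dx":0.05,"dy":0,"dz":0,"spin":0},{"dx":0.1,"dy":0,"dz":0,"spin":0}]}}

```text
clock: 6.1
ee_pos: [0.5079, -0.0346, 0.0178]
eef_rot: [-3.117, -0.391, 0.0]
contact_force: [-2.0, -0.6, 0.4]
gripper_width: 0.0004
```

Call:
{"method": "move_arm", "body": {"rows": [{"dx":0.04,"dy":0,"dz":0,"spin":0}]}}

```text
clock: 6.18
ee_pos: [0.5083, -0.0345, 0.0177]
eef_rot: [-3.117, -0.391, 0.0]
contact_force: [-2.3, -0.8, 1.0]
gripper_width: 0.0004
```

Call:
{"method": "move_arm", "body": {"rows": [{"dx":0.04,"dy":0,"dz":0,"spin":0}]}}

```text
clock: 6.27
ee_pos: [0.5087, -0.0344, 0.0178]
eef_rot: [-3.117, -0.391, 0.0]
contact_force: [-1.9, -0.8, 0.7]
gripper_width: 0.0004
```

Call:
{"method": "move_arm", "body": {"rows": [{"dx":0.04,"dy":0,"dz":0,"spin":0}]}}

```text
clock: 6.35
ee_pos: [0.5091, -0.0343, 0.0178]
eef_rot: [-3.117, -0.391, -0.0]
contact_force: [-1.7, -0.1, 0.9]
gripper_width: 0.0005
```

Call:
{"method": "move_arm", "body": {"rows": [{"dx":0.05,"dy":0,"dz":0,"spin":0}]}}

```text
clock: 6.43
ee_pos: [0.5096, -0.0342, 0.0178]
eef_rot: [3.117, 0.391, -0.0]
contact_force: [-2.3, -0.1, 0.8]
gripper_width: 0.0001
```

Call:
{"method": "move_arm", "body": {"rows": [{"dx":0.05,"dy":0,"dz":0,"spin":0}]}}

```text
clock: 6.52
ee_pos: [0.5101, -0.034, 0.0178]
eef_rot: [-3.117, -0.391, 0.0]
contact_force: [-1.3, -0.7, 0.6]
gripper_width: 0.0005
```

Call:
{"method": "move_arm", "body": {"rows": [{"dx":0.04,"dy":0,"dz":0,"spin":0}]}}

```text
clock: 6.6
ee_pos: [0.5105, -0.0339, 0.0178]
eef_rot: [3.117, 0.391, 0.0]
contact_force: [-2.5, -0.6, 0.4]
gripper_width: 0.0004
```

Call:
{"method": "move_arm", "body": {"rows": [{"dx":0.04,"dy":0,"dz":0,"spin":0}]}}

```text
clock: 6.68
ee_pos: [0.5109, -0.0338, 0.0178]
eef_rot: [3.117, 0.391, 0.0]
contact_force: [-2.4, -0.8, 0.9]
gripper_width: 0.0002
```

Call:
{"method": "move_arm", "body": {"rows": [{"dx":0.04,"dy":0,"dz":0,"spin":0}]}}

```text
clock: 6.77
ee_pos: [0.5112, -0.0337, 0.0178]
eef_rot: [3.117, 0.391, -0.0]
contact_force: [-1.3, 0.1, 1.4]
gripper_width: 0.0003
```

Call:
{"method": "move_arm", "body": {"rows": [{"dx":0.04,"dy":0,"dz":0,"spin":0}]}}

```text
clock: 6.85
ee_pos: [0.5114, -0.0336, 0.0177]
eef_rot: [-3.117, -0.391, 0.001]
contact_force: [-3.6, -1.6, 2.2]
gripper_width: 0.0007
```

Call:
{"method": "move_arm", "body": {"rows": [{"dx":0.04,"dy":0,"dz":0,"spin":0}]}}

```text
clock: 6.93
ee_pos: [0.5115, -0.0336, 0.0177]
eef_rot: [-3.117, -0.392, 0.002]
contact_force: [-6.1, -3.3, 3.3]
gripper_width: 0.0004
```

Call:
{"method": "move_arm", "body": {"rows": [{"dx":0.04,"dy":0,"dz":0,"spin":0}]}}

```text
clock: 7.02
ee_pos: [0.5116, -0.0335, 0.0177]
eef_rot: [-3.117, -0.392, 0.003]
contact_force: [-7.9, -2.8, 5.0]
gripper_width: 0.0002
```

Contact with the back pins: the force rises to about 9 N with the TCP at x≈-0.053. I'm backing off to push from the -y edge.

Call:
{"method": "move_arm", "body": {"rows": [{"dx":-0.5,"dy":0,"dz":0,"spin":0},{"dx":-1.5,"dy":0,"dz":0,"spin":0},{"dx":-2,"dy":0,"dz":-2,"spin":0},{"dx":-2,"dy":0,"dz":-6,"spin":0},{"dx":-2,"dy":0,"dz":-10,"spin":0},{"dx":-2,"dy":0,"dz":-10,"spin":0}]}}

```text
clock: 7.52
ee_pos: [0.4961, -0.0392, 0.1241]
eef_rot: [3.112, 0.391, 0.019]
contact_force: [0.6, -0.2, 0.5]
gripper_width: 0.0004
```

Run:
```python
from h import *
f=np.load('fix.npz');o=telemetry.get_obs();print(o['q'],o['contact_force'])
X=np.r_[f['bay']-.003*f['ex']-.115*f['ey'],.10];R=Ro.from_rotvec(o['eef_rot']).as_matrix();print((R.T@(X-o['ee_pos'])*100).round(2), 'yaw',np.arctan2(R[1,0],R[0,0]))
c=cam('wrist');import pickle;pickle.dump(c,open('w4.pkl','wb'))
im=imaging.snapshot('wrist');cv2.imwrite('pics/w4.png',im);cv2.imwrite('pics/w4b.png',cv2.convertScaleAbs(im,alpha=1.7))
```

```text
[-3.17510629e-01  4.07115644e-01  1.62784867e+00  5.72857176e-04
  1.09356882e+00  1.00318376e+00] [ 0.57520831 -0.24747626  0.52132922]
[6.55 8.49 2.54] yaw 0.24987932464626916
```

View pics/w4b.png

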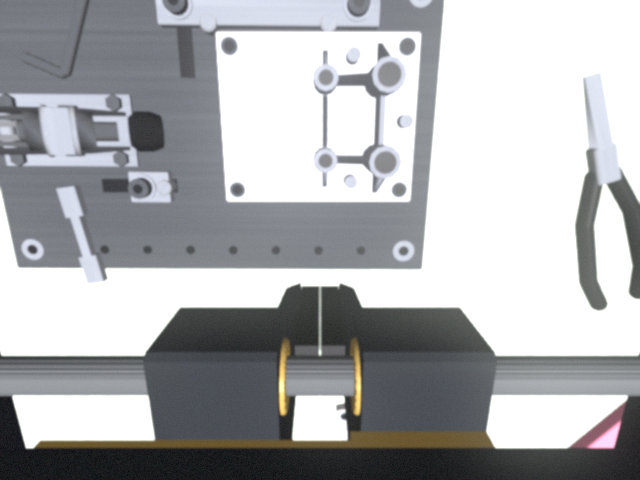

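Plate edges are square to the fixture. The top edge is at row 31, touching the pins at (208,25) and (328,22). The side pin at (168,188) is about 50 px from the plate's +y edge. Now I'll spin to push along +y.

Call:
{"method": "move_arm", "body": {"rows": [{"dx":0,"dy":4,"dz":0,"spin":-0.12},{"dx":0,"dy":8,"dz":0,"spin":-0.24},{"dx":1,"dy":8.5,"dz":0,"spin":-0.36},{"dx":3,"dy":8.5,"dz":0,"spin":-0.48},{"dx":5,"dy":8.5,"dz":0,"spin":-0.6},{"dx":6.5,"dy":8.5,"dz":0,"spin":-0.72},{"dx":6.5,"dy":8.5,"dz":0,"spin":-0.84},{"dx":6.5,"dy":8.5,"dz":0,"spin":-0.96},{"dx":6.5,"dy":8.5,"dz":0,"spin":-1.08},{"dx":6.5,"dy":8.5,"dz":0,"spin":-1.2}]}}

```text
clock: 8.4
ee_pos: [0.5768, -0.1045, 0.116]
eef_rot: [-2.344, -2.089, 0.001]
contact_force: [0.8, -0.3, -0.1]
gripper_width: 0.0008
```

Call:
{"method": "move_arm", "body": {"rows": [{"dx":0,"dy":0,"dz":0,"spin":-0.12},{"dx":0,"dy":0,"dz":0,"spin":-0.24},{"dx":0,"dy":0,"dz":0,"spin":-0.364},{"dx":0,"dy":0,"dz":0,"spin":-0.364},{"dx":0,"dy":0,"dz":0,"spin":-0.364}]}}

```text
clock: 8.82
ee_pos: [0.5768, -0.1046, 0.1166]
eef_rot: [-1.94, -2.47, 0.0]
contact_force: [-0.6, -0.8, -0.4]
gripper_width: 0.0003
```

```bash
cat >> h.py <<'E'
def st(x=None,y=None,z=None,yaw=None):
    f=np.load('fix.npz');o=telemetry.get_obs();R=Ro.from_rotvec(o['eef_rot']).as_matrix();d=o['ee_pos'][:2]-f['bay']
    p=np.array([d@f['ex'],d@f['ey'],o['ee_pos'][2]]);F=o['contact_force']
    print('t',round(o['clock'],2),'fix',p.round(4),'yawrel',round(np.arctan2(R[1,0],R[0,0])-np.arctan2(f['ex'][1],f['ex'][0]),4),'Ffix',np.round([F[:2]@f['ex'],F[:2]@f['ey'],F[2]],1))
    if x is not None:
        X=np.r_[f['bay']+x*f['ex']+y*f['ey'],z];print('move cm',(R.T@(X-o['ee_pos'])*100).round(2))
E
python3 - <<'E'
from h import *
st(-.003,-.115,.0175);cv2.imwrite('pics/w5.png',cv2.convertScaleAbs(imaging.snapshot('wrist'),alpha=1.7))
E
```

```text
t 8.82 fix [-0.0068 -0.1133  0.1166] yawrel 1.5671 Ffix [-0.7 -0.7 -0.4]
move cm [-0.18  0.39  9.91]
```

View pics/w5.png

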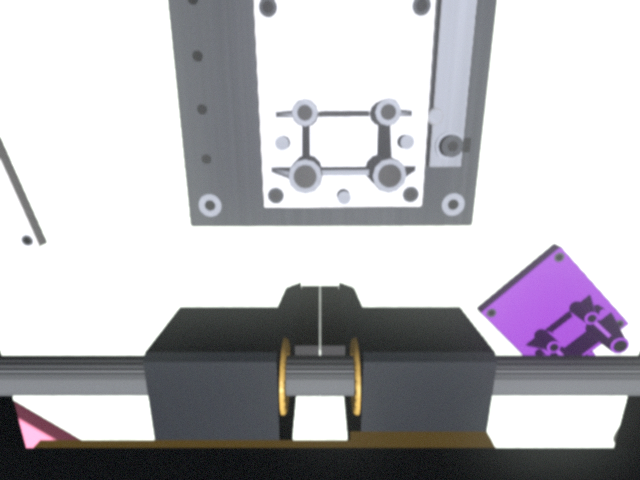

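Run:
```python
from h import *
import pickle
c=pickle.load(open('w4.pkl','rb'));f=np.load('fix.npz')
for uv in [(585,78),(588,180),(577,240),(600,303),(420,200),(420,33),(216,33),(227,202),(175,188),(208,25),(328,22)]:
    X=onz(c,uv,.01 if uv[0]>500 else .024)[:2]-f['bay'];print(uv,X@f['ex'],X@f['ey'])
```

```text
(585, 78) 0.03476818255862402 -0.20008372317031747
(588, 180) -0.030100995051781525 -0.2148711015360355
(577, 240) -0.072885518393075 -0.2154332943002053
(600, 303) -0.12196906943126379 -0.24214607932050566
(420, 200) -0.04220493249931456 -0.0967467853080526
(420, 33) 0.05666967409507944 -0.08900232508757837
(216, 33) 0.055669360204012044 0.030428152272423632
(227, 202) -0.04428756069815564 0.029848213151558903
(175, 188) -0.035300887092632294 0.06297873365190491
(208, 25) 0.05983160174019699 0.034795931626540835
(328, 22) 0.06198932644120195 -0.034981121041617665
```

Call:
{"method": "move_arm", "body": {"rows": [{"dx":0,"dy":0.4,"dz":3,"spin":0},{"dx":0,"dy":0.4,"dz":6.5,"spin":0},{"dx":0,"dy":0.4,"dz":8.5,"spin":0},{"dx":0,"dy":0.4,"dz":9.5,"spin":0},{"dx":0,"dy":0.4,"dz":9.9,"spin":0},{"dx":0,"dy":0.4,"dz":9.9,"spin":0},{"dx":0,"dy":0.4,"dz":9.9,"spin":0}]}}

```text
clock: 9.45
ee_pos: [0.5815, -0.104, 0.0198]
eef_rot: [1.936, 2.472, 0.001]
contact_force: [0.4, -0.0, -0.5]
gripper_width: 0.0003
```

Call:
{"method": "move_arm", "body": {"rows": [{"dx":0.3,"dy":0,"dz":0,"spin":0},{"dx":0.6,"dy":0,"dz":0,"spin":0},{"dx":0.8,"dy":0,"dz":0,"spin":0},{"dx":1.0,"dy":0,"dz":0,"spin":0},{"dx":1.1,"dy":0,"dz":0,"spin":0},{"dx":1.2,"dy":0,"dz":0,"spin":0}]}}

```text
clock: 9.95
ee_pos: [0.578, -0.0919, 0.0189]
eef_rot: [1.936, 2.474, 0.0]
contact_force: [0.2, -0.2, -0.4]
gripper_width: 0.0002
```

Call:
{"method": "move_arm", "body": {"rows": [{"dx":0.1,"dy":0,"dz":0,"spin":0},{"dx":0.2,"dy":0,"dz":0,"spin":0},{"dx":0.3,"dy":0,"dz":0,"spin":0},{"dx":0.4,"dy":0,"dz":0,"spin":0},{"dx":0.5,"dy":0,"dz":0,"spin":0}]}}

```text
clock: 10.37
ee_pos: [0.5767, -0.0875, 0.0188]
eef_rot: [1.936, 2.474, -0.001]
contact_force: [-1.0, -5.3, 1.1]
gripper_width: 0.0005
```

Call:
{"method": "move_arm", "body": {"rows": [{"dx":0.05,"dy":0,"dz":0,"spin":0},{"dx":0.1,"dy":0,"dz":0,"spin":0}]}}

```text
clock: 10.53
ee_pos: [0.5765, -0.0864, 0.0188]
eef_rot: [1.936, 2.474, -0.0]
contact_force: [-1.6, -4.7, 1.2]
gripper_width: 0.0005
```

Call:
{"method": "move_arm", "body": {"rows": [{"dx":0.1,"dy":0,"dz":0,"spin":0},{"dx":0.2,"dy":0,"dz":0,"spin":0},{"dx":0.3,"dy":0,"dz":0,"spin":0},{"dx":0.4,"dy":0,"dz":0,"spin":0}]}}

```text
clock: 10.87
ee_pos: [0.5755, -0.0823, 0.0187]
eef_rot: [-1.936, -2.474, 0.0]
contact_force: [-1.4, -4.4, 0.5]
gripper_width: 0.0007
```

Run:
```python
from h import *
st();cv2.imwrite('pics/w6.png',cv2.convertScaleAbs(imaging.snapshot('wrist'),alpha=1.7))
```

```text
t 10.87 fix [-0.0026 -0.0913  0.0187] yawrel 1.5709 Ffix [-2.4 -3.9  0.5]
```

View pics/w6.png

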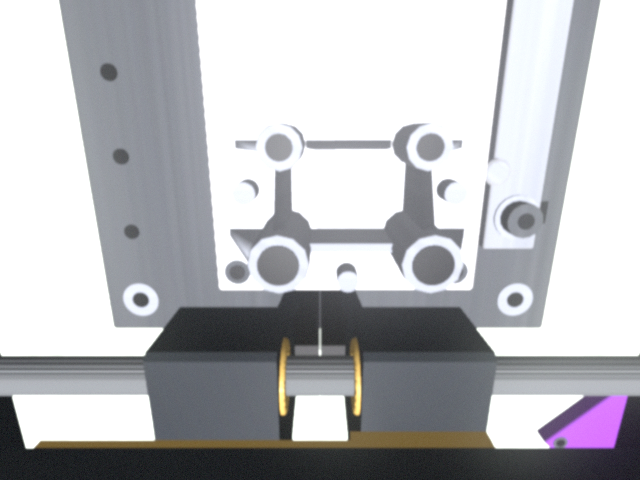

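The plate lies flush on the finger and on pin (497,172), with about 25 mm to go in y.

Call:
{"method": "move_arm", "body": {"rows": [{"dx":0.2,"dy":0,"dz":0,"spin":0},{"dx":0.4,"dy":0,"dz":0,"spin":0},{"dx":0.6,"dy":0,"dz":0,"spin":0},{"dx":0.8,"dy":0,"dz":0,"spin":0}]}}

```text
clock: 11.25
ee_pos: [0.5736, -0.0743, 0.0187]
eef_rot: [-1.936, -2.474, -0.0]
contact_force: [-1.4, -4.2, 0.1]
gripper_width: 0.0006
```

Call:
{"method": "move_arm", "body": {"rows": [{"dx":0.2,"dy":0,"dz":0,"spin":0},{"dx":0.4,"dy":0,"dz":0,"spin":0},{"dx":0.6,"dy":0,"dz":0,"spin":0},{"dx":0.7,"dy":0,"dz":0,"spin":0}]}}

```text
clock: 11.58
ee_pos: [0.5719, -0.0674, 0.0187]
eef_rot: [-1.935, -2.474, -0.0]
contact_force: [-1.1, -4.4, 0.4]
gripper_width: 0.0002
```

Call:
{"method": "move_arm", "body": {"rows": [{"dx":0.1,"dy":0,"dz":0,"spin":0},{"dx":0.2,"dy":0,"dz":0,"spin":0}]}}

```text
clock: 11.75
ee_pos: [0.5715, -0.0658, 0.0188]
eef_rot: [1.936, 2.474, 0.0]
contact_force: [-1.5, -3.2, 0.5]
gripper_width: 0.0002
```

Call:
{"method": "move_arm", "body": {"rows": [{"dx":0.05,"dy":0,"dz":0,"spin":0},{"dx":0.1,"dy":0,"dz":0,"spin":0}]}}

```text
clock: 11.92
ee_pos: [0.5712, -0.0649, 0.0187]
eef_rot: [-1.936, -2.474, 0.0]
contact_force: [-1.4, -3.1, 1.4]
gripper_width: 0.0005
```

Call:
{"method": "move_arm", "body": {"rows": [{"dx":0.05,"dy":0,"dz":0,"spin":0},{"dx":0.1,"dy":0,"dz":0,"spin":0}]}}

```text
clock: 12.08
ee_pos: [0.571, -0.0639, 0.0187]
eef_rot: [-1.936, -2.474, -0.0]
contact_force: [-1.0, -3.6, 0.6]
gripper_width: 0.0008
```

Call:
{"method": "move_arm", "body": {"rows": [{"dx":0.05,"dy":0,"dz":0,"spin":0},{"dx":0.1,"dy":0,"dz":0,"spin":0}]}}

```text
clock: 12.25
ee_pos: [0.5707, -0.0629, 0.0187]
eef_rot: [-1.936, -2.474, -0.0]
contact_force: [-1.7, -4.2, 0.6]
gripper_width: 0.0006
```

Call:
{"method": "move_arm", "body": {"rows": [{"dx":0.05,"dy":0,"dz":0,"spin":0},{"dx":0.1,"dy":0,"dz":0,"spin":0}]}}

```text
clock: 12.42
ee_pos: [0.5705, -0.0619, 0.0187]
eef_rot: [-1.936, -2.474, 0.0]
contact_force: [-2.1, -3.9, 1.1]
gripper_width: 0.0002
```

Call:
{"method": "move_arm", "body": {"rows": [{"dx":0.05,"dy":0,"dz":0,"spin":0},{"dx":0.1,"dy":0,"dz":0,"spin":0}]}}

```text
clock: 12.58
ee_pos: [0.5703, -0.061, 0.0187]
eef_rot: [-1.936, -2.474, -0.0]
contact_force: [-0.6, -3.7, 1.1]
gripper_width: 0.0004
```

Now single 0.4–0.5 mm steps.

Call:
{"method": "move_arm", "body": {"rows": [{"dx":0.05,"dy":0,"dz":0,"spin":0}]}}

```text
clock: 12.67
ee_pos: [0.5701, -0.0605, 0.0188]
eef_rot: [-1.936, -2.474, 0.0]
contact_force: [-1.2, -3.7, 1.1]
gripper_width: 0.0007
```

Call:
{"method": "move_arm", "body": {"rows": [{"dx":0.05,"dy":0,"dz":0,"spin":0}]}}

```text
clock: 12.75
ee_pos: [0.57, -0.06, 0.0187]
eef_rot: [-1.936, -2.474, 0.0]
contact_force: [-2.2, -4.2, -0.1]
gripper_width: 0.0004
```

Call:
{"method": "move_arm", "body": {"rows": [{"dx":0.05,"dy":0,"dz":0,"spin":0}]}}

```text
clock: 12.83
ee_pos: [0.5699, -0.0595, 0.0188]
eef_rot: [-1.936, -2.474, -0.0]
contact_force: [-0.9, -3.8, 0.6]
gripper_width: 0.0003
```

Call:
{"method": "move_arm", "body": {"rows": [{"dx":0.05,"dy":0,"dz":0,"spin":0}]}}

```text
clock: 12.92
ee_pos: [0.5698, -0.059, 0.0187]
eef_rot: [-1.936, -2.474, 0.0]
contact_force: [-1.8, -3.7, 1.2]
gripper_width: 0.0006
```

Call:
{"method": "move_arm", "body": {"rows": [{"dx":0.05,"dy":0,"dz":0,"spin":0}]}}

```text
clock: 13.0
ee_pos: [0.5696, -0.0585, 0.0187]
eef_rot: [-1.936, -2.474, 0.0]
contact_force: [-0.8, -3.8, 1.8]
gripper_width: 0.0004
```

Call:
{"method": "move_arm", "body": {"rows": [{"dx":0.05,"dy":0,"dz":0,"spin":0}]}}

```text
clock: 13.08
ee_pos: [0.5695, -0.058, 0.0187]
eef_rot: [-1.936, -2.474, 0.0]
contact_force: [-0.9, -3.6, 1.8]
gripper_width: 0.0005
```

Call:
{"method": "move_arm", "body": {"rows": [{"dx":0.05,"dy":0,"dz":0,"spin":0}]}}

```text
clock: 13.17
ee_pos: [0.5694, -0.0575, 0.0187]
eef_rot: [-1.936, -2.474, 0.0]
contact_force: [-1.9, -3.0, 1.0]
gripper_width: 0.0007
```

Call:
{"method": "move_arm", "body": {"rows": [{"dx":0.05,"dy":0,"dz":0,"spin":0}]}}

```text
clock: 13.25
ee_pos: [0.5693, -0.0571, 0.0187]
eef_rot: [-1.936, -2.474, 0.0]
contact_force: [-2.0, -3.9, 0.5]
gripper_width: 0.0002
```

Call:
{"method": "move_arm", "body": {"rows": [{"dx":0.05,"dy":0,"dz":0,"spin":0}]}}

```text
clock: 13.33
ee_pos: [0.5692, -0.0566, 0.0188]
eef_rot: [-1.936, -2.474, -0.0]
contact_force: [-2.1, -3.2, 0.1]
gripper_width: 0.0005
```

Call:
{"method": "move_arm", "body": {"rows": [{"dx":0.05,"dy":0,"dz":0,"spin":0}]}}

```text
clock: 13.42
ee_pos: [0.5691, -0.0563, 0.0188]
eef_rot: [1.935, 2.474, -0.0]
contact_force: [-1.2, -6.4, -0.7]
gripper_width: 0.0002
```

Call:
{"method": "move_arm", "body": {"rows": [{"dx":0.05,"dy":0,"dz":0,"spin":0}]}}

```text
clock: 13.5
ee_pos: [0.5692, -0.0562, 0.0188]
eef_rot: [1.935, 2.474, -0.001]
contact_force: [-0.5, -9.3, -1.4]
gripper_width: 0.0006
```

Run:
```python
from h import *
st();im=imaging.snapshot('side')[240:400,210:410];cv2.imwrite('pics/s7.png',cv2.convertScaleAbs(cv2.resize(im,None,fx=3.7,fy=3.7,interpolation=2),alpha=1.8))
cv2.imwrite('pics/w7.png',cv2.convertScaleAbs(imaging.snapshot('wrist'),alpha=1.7))
```

```text
t 13.5 fix [-0.0025 -0.0645  0.0188] yawrel 1.5711 Ffix [-2.8 -8.9 -1.4]
```

View pics/s7.png

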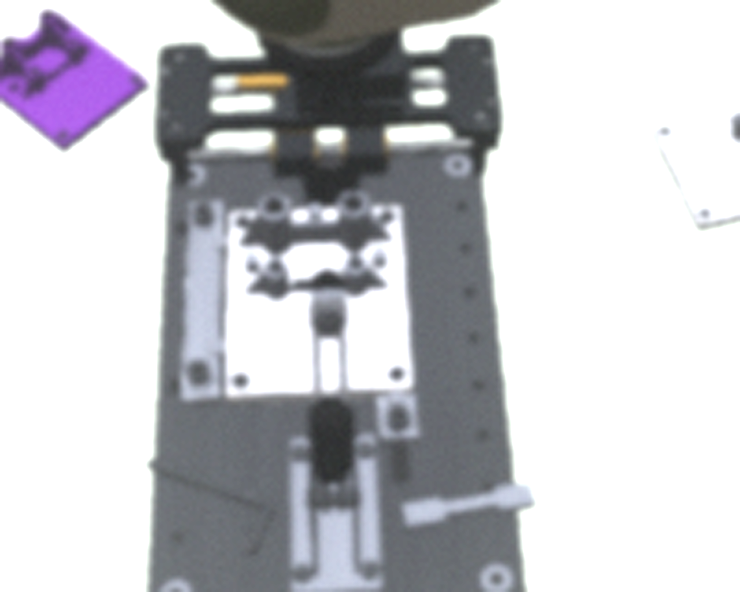

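View pics/w7.png

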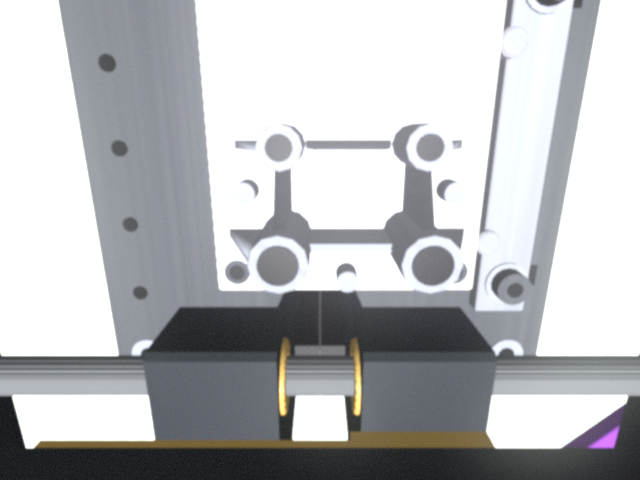

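Side stop touched at about 9 N with the TCP at y=-0.0645, so home y≈+4.5 mm. Next I'll re-seat x with a push near the middle.

Call:
{"method": "move_arm", "body": {"rows": [{"dx":-0.5,"dy":0,"dz":0,"spin":0},{"dx":-1.5,"dy":0,"dz":0,"spin":0},{"dx":-1.5,"dy":0,"dz":-3,"spin":0},{"dx":-1.5,"dy":0,"dz":-7,"spin":0},{"dx":-1.5,"dy":-2,"dz":-10,"spin":0.12},{"dx":0,"dy":-5,"dz":-10,"spin":0.24},{"dx":2,"dy":-8.2,"dz":-10,"spin":0.36},{"dx":4,"dy":-8.2,"dz":-10,"spin":0.48},{"dx":5.5,"dy":-8.2,"dz":-10,"spin":0.6},{"dx":5.5,"dy":-8.2,"dz":-10,"spin":0.72}]}}

```text
clock: 14.43
ee_pos: [0.4752, -0.0202, 0.1191]
eef_rot: [-2.686, -1.627, -0.001]
contact_force: [-0.8, 0.8, -0.5]
gripper_width: 0.0001
```

Call:
{"method": "move_arm", "body": {"rows": [{"dx":0,"dy":0,"dz":0,"spin":0.12},{"dx":0,"dy":0,"dz":0,"spin":0.24},{"dx":0,"dy":0,"dz":0,"spin":0.36},{"dx":0,"dy":0,"dz":0,"spin":0.48},{"dx":0,"dy":0,"dz":0,"spin":0.6},{"dx":0,"dy":0,"dz":0,"spin":0.72},{"dx":0,"dy":0,"dz":0,"spin":0.851},{"dx":0,"dy":0,"dz":0,"spin":0.851},{"dx":0,"dy":0,"dz":0,"spin":0.851}]}}

```text
clock: 15.18
ee_pos: [0.4763, -0.0222, 0.1188]
eef_rot: [-3.118, -0.385, -0.0]
contact_force: [-0.3, -0.2, 0.2]
gripper_width: 0.0007
```

Run:
```python
from h import *
import pickle
st(-.072,-.010,.018);pickle.dump(cam('wrist'),open('w8.pkl','wb'));im=imaging.snapshot('wrist');cv2.imwrite('pics/w8r.png',im);cv2.imwrite('pics/w8.png',cv2.convertScaleAbs(im,alpha=1.7))
```

```text
t 15.18 fix [-0.0844 -0.0091  0.1188] yawrel 0.0029 Ffix [-0.3 -0.1  0.2]
move cm [ 1.24  0.09 10.08]
```

View pics/w8.png

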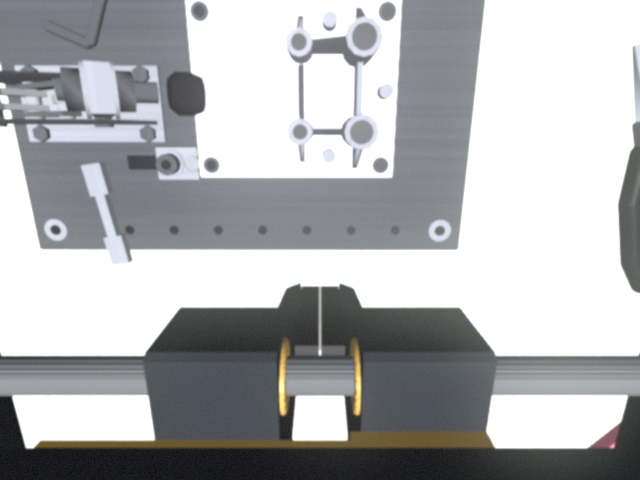

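Call:
{"method": "move_arm", "body": {"rows": [{"dx":1.6,"dy":1.0,"dz":2,"spin":0},{"dx":1.6,"dy":1.0,"dz":6,"spin":0},{"dx":1.6,"dy":1.0,"dz":8.5,"spin":0},{"dx":1.6,"dy":1.0,"dz":9.6,"spin":0},{"dx":1.6,"dy":1.0,"dz":10.0,"spin":0},{"dx":1.6,"dy":1.0,"dz":10.1,"spin":0},{"dx":1.6,"dy":1.0,"dz":10.1,"spin":0}]}}

```text
clock: 15.82
ee_pos: [0.4945, -0.028, 0.0183]
eef_rot: [3.118, 0.382, 0.001]
contact_force: [0.3, 0.3, 0.7]
gripper_width: 0.0004
```

Call:
{"method": "move_arm", "body": {"rows": [{"dx":0.2,"dy":0,"dz":0,"spin":0},{"dx":0.4,"dy":0,"dz":0,"spin":0},{"dx":0.6,"dy":0,"dz":0,"spin":0},{"dx":0.8,"dy":0,"dz":0,"spin":0},{"dx":1.0,"dy":0,"dz":0,"spin":0},{"dx":1.1,"dy":0,"dz":0,"spin":0},{"dx":1.2,"dy":0,"dz":0,"spin":0}]}}

```text
clock: 16.4
ee_pos: [0.5059, -0.0249, 0.0178]
eef_rot: [3.118, 0.381, 0.0]
contact_force: [-0.7, -0.3, 0.6]
gripper_width: 0.0002
```

Run:
```python
from h import *
st()
```

```text
t 16.4 fix [-0.0564 -0.0189  0.0178] yawrel 0.0001 Ffix [-0.7 -0.1  0.6]
```

Call:
{"method": "move_arm", "body": {"rows": [{"dx":0.1,"dy":0,"dz":0,"spin":0},{"dx":0.2,"dy":0,"dz":0,"spin":0}]}}

```text
clock: 16.57
ee_pos: [0.5077, -0.0245, 0.0177]
eef_rot: [-3.118, -0.38, 0.0]
contact_force: [-0.9, 0.2, 0.6]
gripper_width: 0.0003
```

Call:
{"method": "move_arm", "body": {"rows": [{"dx":0.05,"dy":0,"dz":0,"spin":0},{"dx":0.1,"dy":0,"dz":0,"spin":0}]}}

```text
clock: 16.73
ee_pos: [0.5086, -0.0243, 0.0177]
eef_rot: [-3.118, -0.38, 0.0]
contact_force: [-2.0, 1.2, 0.0]
gripper_width: 0.0003
```

Call:
{"method": "move_arm", "body": {"rows": [{"dx":0.05,"dy":0,"dz":0,"spin":0}]}}

```text
clock: 16.82
ee_pos: [0.5091, -0.0241, 0.0177]
eef_rot: [-3.118, -0.381, 0.0]
contact_force: [-1.0, -0.0, 0.3]
gripper_width: 0.0006
```

Call:
{"method": "move_arm", "body": {"rows": [{"dx":0.04,"dy":0,"dz":0,"spin":0}]}}

```text
clock: 16.9
ee_pos: [0.5091, -0.0241, 0.0177]
eef_rot: [-3.118, -0.381, 0.002]
contact_force: [-4.1, -1.9, 2.9]
gripper_width: 0.0004
```

Call:
{"method": "move_arm", "body": {"rows": [{"dx":0.04,"dy":0,"dz":0,"spin":0}]}}

```text
clock: 16.98
ee_pos: [0.5091, -0.0241, 0.0177]
eef_rot: [-3.118, -0.381, 0.003]
contact_force: [-5.4, -3.6, 4.3]
gripper_width: 0.0008
```

Call:
{"method": "move_arm", "body": {"rows": [{"dx":0.04,"dy":0,"dz":0,"spin":0}]}}

```text
clock: 17.07
ee_pos: [0.5092, -0.0241, 0.0177]
eef_rot: [-3.118, -0.381, 0.004]
contact_force: [-7.3, -4.4, 5.8]
gripper_width: 0.0002
```

Call:
{"method": "move_arm", "body": {"rows": [{"dx":0.03,"dy":0,"dz":0,"spin":0},{"dx":0.03,"dy":0,"dz":0,"spin":0}]}}

```text
clock: 17.23
ee_pos: [0.5092, -0.0241, 0.0177]
eef_rot: [-3.118, -0.381, 0.005]
contact_force: [-6.5, -5.3, 4.4]
gripper_width: 0.0
```

Run:
```python
from h import *
st();cv2.imwrite('pics/w9.png',cv2.convertScaleAbs(imaging.snapshot('wrist'),alpha=1.7))
```

```text
t 17.23 fix [-0.053  -0.0189  0.0177] yawrel 0.0001 Ffix [-7.6 -3.6  4.4]
```

View pics/w9.png

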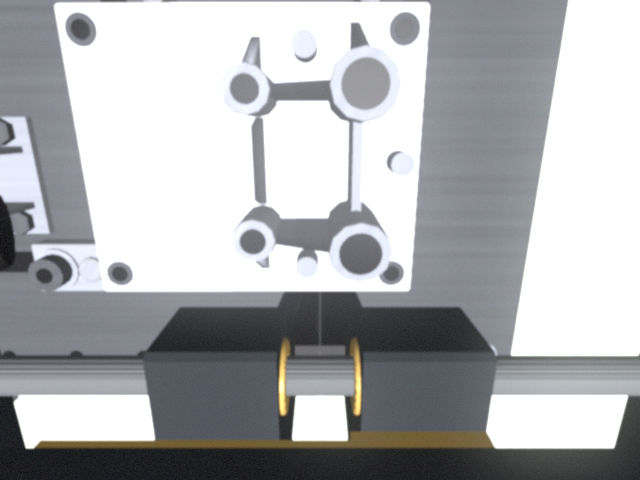

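x is seated at the same place as before (TCP x=-0.0530), and the plate's edge is flush. I'll go back to the -y edge to confirm y in line with the side pin.

Call:
{"method": "move_arm", "body": {"rows": [{"dx":-0.5,"dy":0,"dz":0,"spin":0},{"dx":-1.5,"dy":0,"dz":0,"spin":0},{"dx":-1.5,"dy":0,"dz":-3,"spin":0},{"dx":-1.5,"dy":0,"dz":-7,"spin":0},{"dx":-1.5,"dy":2,"dz":-10,"spin":-0.12},{"dx":-1,"dy":5,"dz":-10,"spin":-0.24},{"dx":1,"dy":6.6,"dz":-10,"spin":-0.36},{"dx":2.8,"dy":6.6,"dz":-10,"spin":-0.48},{"dx":2.8,"dy":6.6,"dz":-10,"spin":-0.6},{"dx":2.8,"dy":6.6,"dz":-10,"spin":-0.72}]}}

```text
clock: 18.12
ee_pos: [0.5543, -0.0812, 0.1175]
eef_rot: [2.78, 1.463, 0.001]
contact_force: [-0.0, 0.4, -1.0]
gripper_width: 0.0004
```

Call:
{"method": "move_arm", "body": {"rows": [{"dx":0,"dy":0,"dz":0,"spin":-0.12},{"dx":0,"dy":0,"dz":0,"spin":-0.24},{"dx":0,"dy":0,"dz":0,"spin":-0.36},{"dx":0,"dy":0,"dz":0,"spin":-0.48},{"dx":0,"dy":0,"dz":0,"spin":-0.6},{"dx":0,"dy":0,"dz":0,"spin":-0.72},{"dx":0,"dy":0,"dz":0,"spin":-0.851},{"dx":0,"dy":0,"dz":0,"spin":-0.851},{"dx":0,"dy":0,"dz":0,"spin":-0.851}]}}

```text
clock: 18.87
ee_pos: [0.5536, -0.0811, 0.1177]
eef_rot: [1.94, 2.471, 0.0]
contact_force: [0.4, -0.2, -0.3]
gripper_width: 0.0001
```

Run:
```python
from h import *
import pickle
st(-.026,-.080,.018);pickle.dump(cam('wrist'),open('w10.pkl','wb'));im=imaging.snapshot('wrist');cv2.imwrite('pics/w10r.png',im);cv2.imwrite('pics/w10.png',cv2.convertScaleAbs(im,alpha=1.7))
```

```text
t 18.87 fix [-0.0236 -0.0849  0.1177] yawrel 1.5676 Ffix [ 0.4 -0.3 -0.3]
move cm [ 0.48 -0.24  9.97]
```

View pics/w10.png

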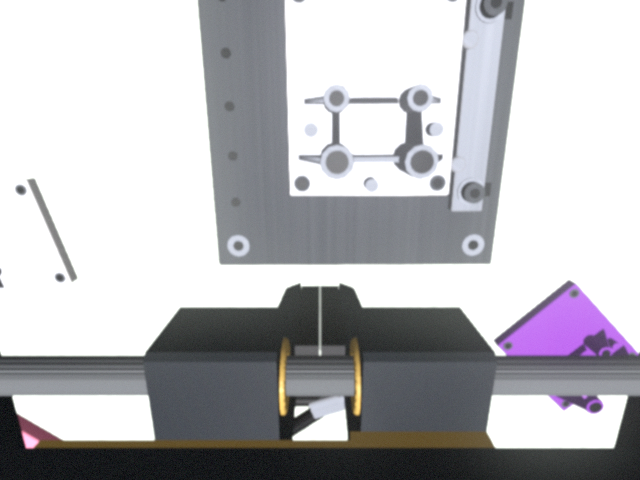

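The plate's right edge meets both pins at (457,165) and (470,40). Descending for the y check.

Call:
{"method": "move_arm", "body": {"rows": [{"dx":0,"dy":-0.2,"dz":2,"spin":0},{"dx":0,"dy":-0.2,"dz":6,"spin":0},{"dx":0,"dy":-0.2,"dz":8.5,"spin":0},{"dx":0,"dy":-0.2,"dz":9.6,"spin":0},{"dx":0,"dy":-0.2,"dz":9.9,"spin":0},{"dx":0.2,"dy":-0.2,"dz":10,"spin":0},{"dx":0.5,"dy":-0.2,"dz":10,"spin":0},{"dx":0.8,"dy":-0.2,"dz":10,"spin":0}]}}

```text
clock: 19.58
ee_pos: [0.5502, -0.0737, 0.0188]
eef_rot: [1.936, 2.472, 0.001]
contact_force: [0.3, 0.5, -0.2]
gripper_width: 0.0006
```

Call:
{"method": "move_arm", "body": {"rows": [{"dx":0.3,"dy":0,"dz":0,"spin":0},{"dx":0.5,"dy":0,"dz":0,"spin":0},{"dx":0.7,"dy":0,"dz":0,"spin":0},{"dx":0.8,"dy":0,"dz":0,"spin":0}]}}

```text
clock: 19.92
ee_pos: [0.5478, -0.0657, 0.0181]
eef_rot: [1.935, 2.474, 0.0]
contact_force: [0.3, -0.8, -0.7]
gripper_width: 0.0001
```

Run:
```python
from h import *
st()
```

```text
t 19.92 fix [-0.0255 -0.0686  0.0181] yawrel 1.571 Ffix [ 0.1 -0.8 -0.7]
```

Call:
{"method": "move_arm", "body": {"rows": [{"dx":0.1,"dy":0,"dz":0,"spin":0},{"dx":0.2,"dy":0,"dz":0,"spin":0},{"dx":0.25,"dy":0,"dz":0,"spin":0}]}}

```text
clock: 20.17
ee_pos: [0.5472, -0.0635, 0.0178]
eef_rot: [-1.936, -2.474, -0.0]
contact_force: [-0.2, -0.2, 0.0]
gripper_width: 0.0006
```

Call:
{"method": "move_arm", "body": {"rows": [{"dx":0.05,"dy":0,"dz":0,"spin":0}]}}

```text
clock: 20.25
ee_pos: [0.5471, -0.0632, 0.0178]
eef_rot: [1.936, 2.474, -0.0]
contact_force: [-0.8, 0.2, -0.2]
gripper_width: 0.0008
```

Call:
{"method": "move_arm", "body": {"rows": [{"dx":0.05,"dy":0,"dz":0,"spin":0}]}}

```text
clock: 20.33
ee_pos: [0.547, -0.0627, 0.0177]
eef_rot: [-1.936, -2.474, 0.0]
contact_force: [-0.1, -0.0, 0.2]
gripper_width: 0.0001
```

Call:
{"method": "move_arm", "body": {"rows": [{"dx":0.05,"dy":0,"dz":0,"spin":0}]}}

```text
clock: 20.42
ee_pos: [0.5468, -0.0622, 0.0177]
eef_rot: [-1.936, -2.474, 0.0]
contact_force: [-0.8, 0.8, -0.7]
gripper_width: 0.0005
```

Call:
{"method": "move_arm", "body": {"rows": [{"dx":0.04,"dy":0,"dz":0,"spin":0}]}}

```text
clock: 20.5
ee_pos: [0.5468, -0.0619, 0.0178]
eef_rot: [1.936, 2.474, -0.0]
contact_force: [0.7, -3.0, -0.1]
gripper_width: 0.0001
```

Call:
{"method": "move_arm", "body": {"rows": [{"dx":0.04,"dy":0,"dz":0,"spin":0}]}}

```text
clock: 20.58
ee_pos: [0.5468, -0.0619, 0.0177]
eef_rot: [1.935, 2.474, -0.001]
contact_force: [-0.4, -5.2, -1.3]
gripper_width: 0.0006
```

Call:
{"method": "move_arm", "body": {"rows": [{"dx":0.04,"dy":0,"dz":0,"spin":0}]}}

```text
clock: 20.67
ee_pos: [0.5468, -0.0618, 0.0178]
eef_rot: [1.935, 2.474, -0.001]
contact_force: [0.2, -6.8, -1.0]
gripper_width: 0.0007
```

Call:
{"method": "move_arm", "body": {"rows": [{"dx":0.03,"dy":0,"dz":0,"spin":0}]}}

```text
clock: 20.75
ee_pos: [0.5467, -0.0618, 0.0178]
eef_rot: [1.935, 2.473, -0.002]
contact_force: [-0.3, -8.4, -1.7]
gripper_width: 0.0002
```

Run:
```python
from h import *
st()
```

```text
t 20.75 fix [-0.0256 -0.0645  0.0178] yawrel 1.571 Ffix [-2.3 -8.1 -1.7]
```

Side stop confirmed at the same place, y=-0.0645, with no sliding before the rise. Next I'll retreat and locate the handle from the existing views while lifting.

Call:
{"method": "move_arm", "body": {"rows": [{"dx":-0.5,"dy":0,"dz":0,"spin":0},{"dx":-1.5,"dy":0,"dz":0,"spin":0},{"dx":-1.5,"dy":0,"dz":-3,"spin":0},{"dx":-1.5,"dy":0,"dz":-7,"spin":0},{"dx":-1.5,"dy":0,"dz":-11,"spin":0},{"dx":-1.5,"dy":0,"dz":-15,"spin":0},{"dx":-1.5,"dy":0,"dz":-19,"spin":0},{"dx":-1.5,"dy":0,"dz":-21,"spin":0},{"dx":-1.5,"dy":0,"dz":-21,"spin":0}]}}

```text
clock: 21.5
ee_pos: [0.5516, -0.0761, 0.2329]
eef_rot: [1.931, 2.467, 0.005]
contact_force: [0.6, -0.5, 0.5]
gripper_width: 0.0005
```

Run:
```python
from h import *
import pickle
st();pickle.dump(cam('wrist'),open('w11.pkl','wb'));im=imaging.snapshot('wrist');cv2.imwrite('pics/w11r.png',im);cv2.imwrite('pics/w11.png',cv2.convertScaleAbs(im,alpha=1.7))
a=imaging.snapshot('scene')[235:340,335:495];b=imaging.snapshot('side')[330:420,255:375]
a=cv2.resize(a,None,fx=5,fy=5,interpolation=2);b=cv2.resize(b,None,fx=6,fy=6,interpolation=2)
cv2.imwrite("pics/sc11.png",cv2.convertScaleAbs(a,alpha=1.8));cv2.imwrite("pics/si11.png",cv2.convertScaleAbs(b,alpha=1.8))
```

```text
t 21.5 fix [-0.0244 -0.0796  0.2329] yawrel 1.5708 Ffix [ 0.5 -0.7  0.5]
```

View pics/w11.png

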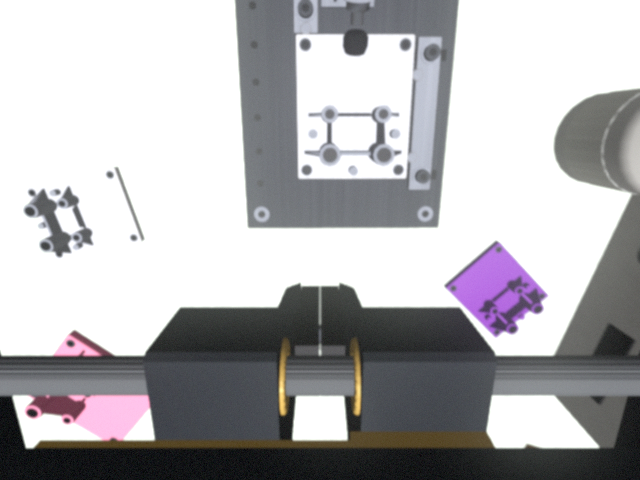

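View pics/sc11.png

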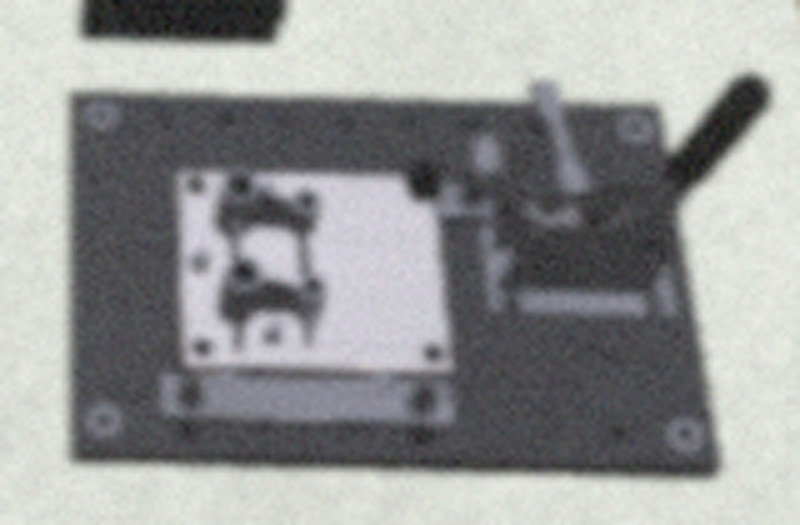

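View pics/si11.png

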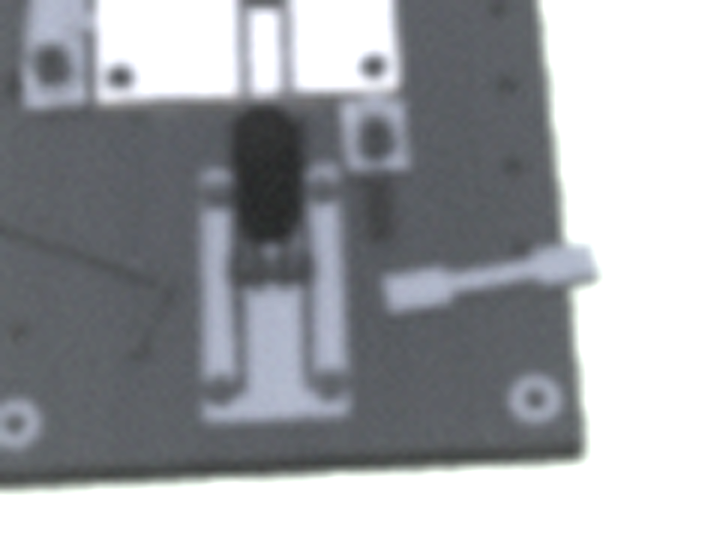

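Run:
```python
from h import *
import pickle
f=np.load('fix.npz');s=cam('scene');d=cam('side');w=pickle.load(open('w1.pkl','rb'))
tf=lambda X:np.round([(X[:2]-f['bay'])@f['ex'],(X[:2]-f['bay'])@f['ey'],X[2]],4)
S=lambda u,v:(335+(u+.5)/5-.5,235+(v+.5)/5-.5)
D=lambda u,v:(255+(u+.5)/6-.5,330+(v+.5)/6-.5)
for a,b,c in[((750,95),(267,130),(73,289)),((673,188),(268,232),(143,256))]:
  x,e=tri([(s,S(*a)),(d,D(*b))]);print(tf(x),e)
  x,e=tri([(s,S(*a)),(w,c)]);print(' sw',tf(x),e)
  x,e=tri([(s,S(*a)),(d,D(*b)),(w,c)]);print(' all',tf(x),e)
```

```text
[-0.0004  0.1651  0.1751] [np.float64(0.0005112209214809049), np.float64(0.0005112209214808177)]
 sw [0.0008 0.1649 0.1753] [np.float64(0.0004581272880532464), np.float64(0.0004581272880533237)]
 all [0.     0.165  0.1748] [np.float64(0.00032563252406604784), np.float64(0.0009091403642572176), np.float64(0.0008694124351247147)]
[0.0003 0.1542 0.0978] [np.float64(0.00018730558826664134), np.float64(0.00018730558826676754)]
 sw [-0.0057  0.1592  0.0903] [np.float64(0.0025527414974868645), np.float64(0.0025527414974870245)]
 all [-0.0008  0.1551  0.1001] [np.float64(0.002530269905133404), np.float64(0.0009154346156235361), np.float64(0.0032134035587958343)]
```

Handle: the cap centre is at (0.000, 0.165, 0.175), which fits a hinge at y≈0.150, z=0.07 with a rise of about 1.43. Moving in behind the grip on the plate side.

Call:
{"method": "move_arm", "body": {"rows": [{"dx":4,"dy":0.6,"dz":0,"spin":0},{"dx":8,"dy":1.2,"dz":0,"spin":0},{"dx":12,"dy":1.8,"dz":0,"spin":0},{"dx":16,"dy":2.4,"dz":0,"spin":0},{"dx":19,"dy":2.4,"dz":0,"spin":0},{"dx":20.5,"dy":2.4,"dz":0,"spin":0},{"dx":20.8,"dy":2.4,"dz":2,"spin":0},{"dx":20.8,"dy":2.4,"dz":4.5,"spin":0},{"dx":20.8,"dy":2.4,"dz":6,"spin":0},{"dx":20.8,"dy":2.4,"dz":6.5,"spin":0}]}}

```text
clock: 22.48
ee_pos: [0.5216, 0.1324, 0.1588]
eef_rot: [-1.932, -2.47, 0.007]
contact_force: [0.1, 0.4, 0.2]
gripper_width: 0.0002
```

```bash
cat > hand.py <<'E'
from h import *
import sys
st(0,.133,.166)
pv=(.150,.07)
def P(th,r=.095):
    ph=1.455-th;return np.array([pv[0]+r*np.cos(ph)-.009*np.sin(ph)-.009,pv[1]+r*np.sin(ph)+.009*np.cos(ph)])
E
python3 - <<'E'
from hand import *
cv2.imwrite('pics/w12.png',cv2.convertScaleAbs(imaging.snapshot('wrist'),alpha=1.7))
b=imaging.snapshot('scene')[190:340,335:535];cv2.imwrite("pics/sc12.png",cv2.convertScaleAbs(cv2.resize(b,None,fx=4,fy=4,interpolation=2),alpha=1.8))
for th in [0.03,.1,.2,.3,.4,.5,.6,.7,.8,.85,.9,.95,1.,1.05,1.1,1.15,1.2,1.25]: print(th,P(th).round(4), ((P(th)-P(0.03))*[100,-100]).round(2))
E
```

```text
t 22.48 fix [-0.0033  0.13    0.1588] yawrel 1.5711 Ffix [0.2 0.4 0.2]
move cm [ 0.3   0.33 -0.73]
0.03 [0.1459 0.1653] [ 0. -0.]
0.1 [0.1526 0.1647] [0.67 0.06]
0.2 [0.1619 0.1631] [1.61 0.22]
0.3 [0.1711 0.1605] [2.52 0.48]
0.4 [0.18   0.1571] [3.41 0.82]
0.5 [0.1885 0.1527] [4.26 1.26]
0.6 [0.1965 0.1476] [5.07 1.77]
0.7 [0.204  0.1417] [5.81 2.36]
0.8 [0.2109 0.135 ] [6.5  3.03]
0.85 [0.214  0.1314] [6.81 3.39]
0.9 [0.217  0.1277] [7.11 3.76]
0.95 [0.2198 0.1238] [7.39 4.15]
1.0 [0.2224 0.1198] [7.65 4.55]
1.05 [0.2248 0.1157] [7.89 4.96]
1.1 [0.2269 0.1115] [8.11 5.38]
1.15 [0.2289 0.1071] [8.3  5.82]
1.2 [0.2307 0.1027] [8.48 6.26]
1.25 [0.2322 0.0982] [8.63 6.71]
```

View pics/w12.png

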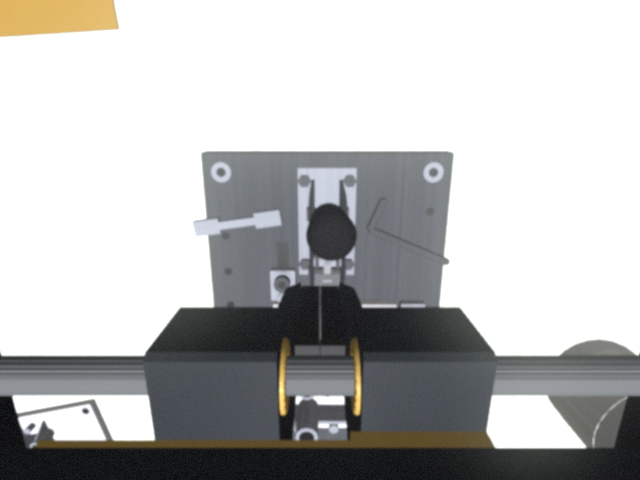

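View pics/sc12.png

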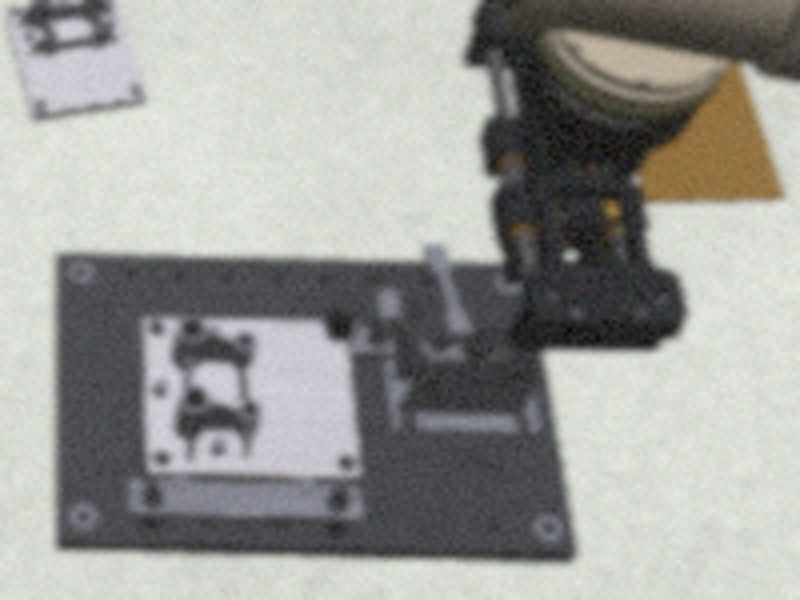

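The grip's tip is at (331,231), just ahead of the fingertips at (320,290), with a small gap. I'll centre and feel for contact.

Call:
{"method": "move_arm", "body": {"rows": [{"dx":0.3,"dy":0.3,"dz":-0.4,"spin":0},{"dx":0.6,"dy":0.3,"dz":-0.5,"spin":0},{"dx":0.9,"dy":0.3,"dz":-0.6,"spin":0},{"dx":1.1,"dy":0.3,"dz":-0.6,"spin":0},{"dx":1.3,"dy":0.3,"dz":-0.6,"spin":0}]}}

```text
clock: 23.0
ee_pos: [0.5232, 0.1461, 0.1693]
eef_rot: [1.935, 2.474, 0.001]
contact_force: [-0.3, 0.5, 0.7]
gripper_width: 0.0002
```

Run:
```python
from hand import *
```

```text
t 23.0 fix [0.0015 0.1429 0.1693] yawrel 1.5711 Ffix [-0.2  0.5  0.7]
move cm [-0.99 -0.15  0.33]
```

Call:
{"method": "move_arm", "body": {"rows": [{"dx":0.2,"dy":-0.1,"dz":0.2,"spin":0},{"dx":0.4,"dy":-0.1,"dz":0.4,"spin":0},{"dx":0.6,"dy":-0.1,"dz":0.4,"spin":0}]}}

```text
clock: 23.25
ee_pos: [0.5205, 0.1514, 0.1644]
eef_rot: [-1.936, -2.474, 0.001]
contact_force: [-0.3, -0.4, -0.4]
gripper_width: 0.0003
```

Call:
{"method": "move_arm", "body": {"rows": [{"dx":0.2,"dy":0,"dz":0,"spin":0},{"dx":0.4,"dy":0,"dz":0,"spin":0},{"dx":0.6,"dy":0,"dz":0.05,"spin":0}]}}

```text
clock: 23.5
ee_pos: [0.5192, 0.1573, 0.1643]
eef_rot: [-1.936, -2.474, 0.0]
contact_force: [-0.2, -0.6, -0.3]
gripper_width: 0.0004
```

Run:
```python
from hand import *
cv2.imwrite('pics/w13.png',cv2.convertScaleAbs(imaging.snapshot('wrist'),alpha=1.7))
```

```text
t 23.5 fix [0.0004 0.1547 0.1643] yawrel 1.5708 Ffix [-0.4 -0.5 -0.3]
move cm [-2.17 -0.04 -0.17]
```

View pics/w13.png

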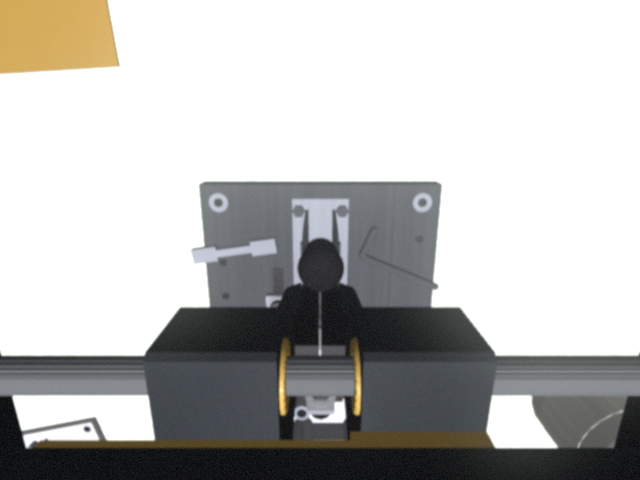

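Run:
```python
from hand import *
c=cam('wrist');f=np.load('fix.npz')
for z in(.17,.175,.18):
    X=onz(c,(320,264),z);d=X[:2]-f['bay'];print(z,d@f['ex'],d@f['ey'])
    im=cv2.imread('pics/w13.png')
```

```text
t 23.55 fix [0.0003 0.1551 0.1642] yawrel 1.571 Ffix [-0.1 -0.3 -0.2]
move cm [-2.21 -0.03 -0.18]
0.17 7.323588343199905e-05 0.17563884076903594
0.175 7.137644515781139e-05 0.17746904516588619
0.18 6.951700688361678e-05 0.17929924956273635
```

The handle is in contact and already moved to about 0.13 rad, as the model predicts. Following the arc.

Call:
{"method": "move_arm", "body": {"rows": [{"dx":0.65,"dy":0,"dz":0.12,"spin":0},{"dx":1.11,"dy":0,"dz":0.25,"spin":0},{"dx":1.57,"dy":0,"dz":0.38,"spin":0},{"dx":2.02,"dy":0,"dz":0.55,"spin":0},{"dx":2.46,"dy":0,"dz":0.72,"spin":0},{"dx":2.89,"dy":0,"dz":0.93,"spin":0}]}}

```text
clock: 24.05
ee_pos: [0.5122, 0.1857, 0.1548]
eef_rot: [-1.936, -2.474, -0.0]
contact_force: [-0.4, -0.9, 0.9]
gripper_width: 0.0005
```

Run:
```python
from hand import *
cv2.imwrite('pics/w14.png',cv2.convertScaleAbs(imaging.snapshot('wrist'),alpha=1.7))
```

```text
t 24.05 fix [0.0004 0.184  0.1548] yawrel 1.571 Ffix [-0.6 -0.7  0.9]
move cm [-5.1  -0.04 -1.12]
```

View pics/w14.png

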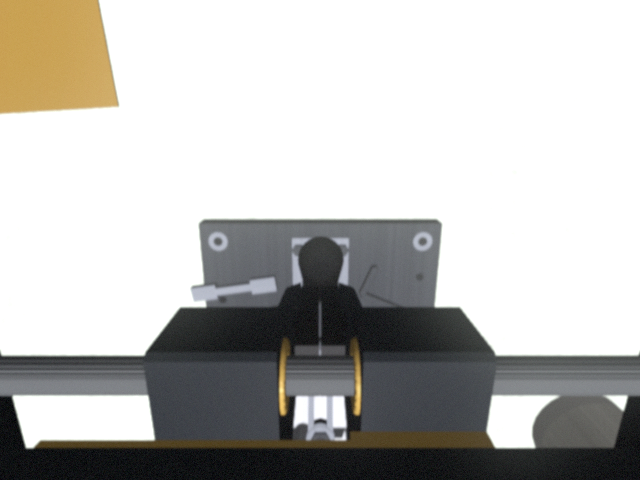

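Call:
{"method": "move_arm", "body": {"rows": [{"dx":0.42,"dy":0,"dz":0.23,"spin":0},{"dx":0.83,"dy":0,"dz":0.48,"spin":0},{"dx":1.22,"dy":0,"dz":0.74,"spin":0},{"dx":1.6,"dy":0,"dz":1.03,"spin":0},{"dx":1.97,"dy":0,"dz":1.33,"spin":0},{"dx":2.32,"dy":0,"dz":1.66,"spin":0}]}}

```text
clock: 24.6
ee_pos: [0.5066, 0.2081, 0.138]
eef_rot: [1.936, 2.474, -0.0]
contact_force: [0.5, -0.9, 0.3]
gripper_width: 0.0005
```

Run:
```python
from hand import *
im=imaging.snapshot('side')[260:440,210:410];cv2.imwrite('pics/s15.png',cv2.convertScaleAbs(cv2.resize(im,None,fx=3.3,fy=3.3,interpolation=2),alpha=1.8))
cv2.imwrite('pics/w15.png',cv2.convertScaleAbs(imaging.snapshot('wrist'),alpha=1.7))
```

```text
t 24.6 fix [0.0004 0.2071 0.138 ] yawrel 1.5709 Ffix [ 0.3 -1.   0.3]
move cm [-7.41 -0.04 -2.8 ]
```

View pics/s15.png

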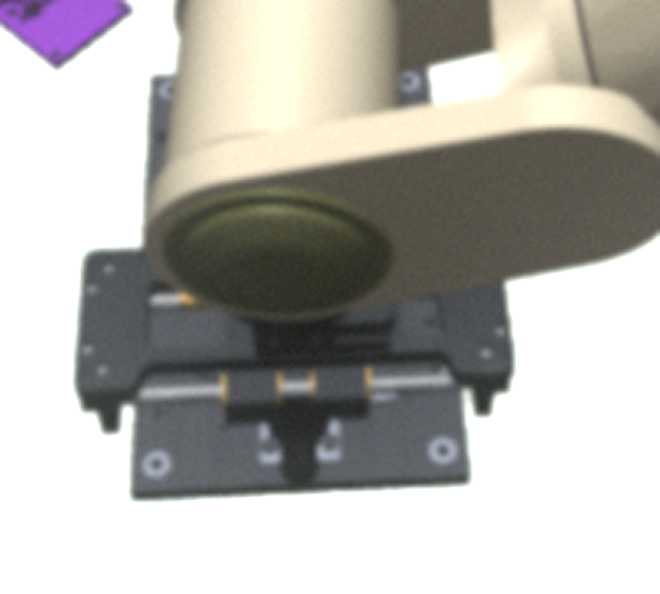

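View pics/w15.png

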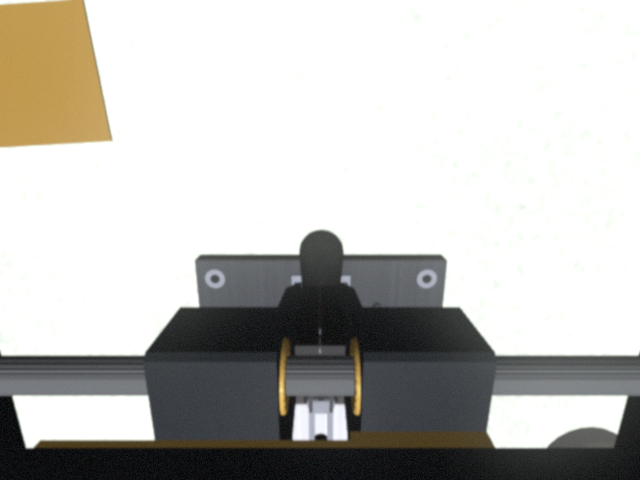

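The grip stays ahead of the finger, with its tip at (320,240), and the handle is at about 0.75. Now small steps through the build-up.

Call:
{"method": "move_arm", "body": {"rows": [{"dx":0.17,"dy":0,"dz":0.17,"spin":0},{"dx":0.34,"dy":0,"dz":0.34,"spin":0},{"dx":0.5,"dy":0,"dz":0.52,"spin":0}]}}

```text
clock: 24.95
ee_pos: [0.5056, 0.2126, 0.1331]
eef_rot: [1.936, 2.474, 0.0]
contact_force: [0.1, -0.8, 0.6]
gripper_width: 0.0002
```

Call:
{"method": "move_arm", "body": {"rows": [{"dx":0.15,"dy":0,"dz":0.18,"spin":0},{"dx":0.3,"dy":0,"dz":0.36,"spin":0}]}}

```text
clock: 25.12
ee_pos: [0.505, 0.2154, 0.1296]
eef_rot: [1.935, 2.474, 0.0]
contact_force: [-0.5, -1.8, 3.5]
gripper_width: 0.0007
```

Call:
{"method": "move_arm", "body": {"rows": [{"dx":0.15,"dy":0,"dz":0.19,"spin":0},{"dx":0.29,"dy":0,"dz":0.38,"spin":0}]}}

```text
clock: 25.28
ee_pos: [0.5044, 0.2182, 0.126]
eef_rot: [1.935, 2.474, 0.001]
contact_force: [-0.8, -2.8, 6.0]
gripper_width: 0.0003
```

Run:
```python
from hand import *
```

```text
t 25.28 fix [0.0006 0.2174 0.126 ] yawrel 1.5708 Ffix [-1.5 -2.5  6. ]
move cm [-8.45 -0.06 -3.99]
```

Call:
{"method": "move_arm", "body": {"rows": [{"dx":0.14,"dy":0,"dz":0.2,"spin":0},{"dx":0.27,"dy":0,"dz":0.4,"spin":0}]}}

```text
clock: 25.45
ee_pos: [0.5038, 0.2208, 0.1222]
eef_rot: [1.935, 2.473, 0.001]
contact_force: [-1.3, -3.4, 8.4]
gripper_width: 0.0002
```

Call:
{"method": "move_arm", "body": {"rows": [{"dx":0.12,"dy":0,"dz":0.2,"spin":0},{"dx":0.24,"dy":0,"dz":0.4,"spin":0}]}}

```text
clock: 25.62
ee_pos: [0.5032, 0.2232, 0.1184]
eef_rot: [1.935, 2.473, 0.001]
contact_force: [-0.5, -3.1, 8.3]
gripper_width: 0.0001
```

Run:
```python
from hand import *
cv2.imwrite('pics/w16.png',cv2.convertScaleAbs(imaging.snapshot('wrist'),alpha=1.7))
```

```text
t 25.62 fix [0.0007 0.2226 0.1184] yawrel 1.5708 Ffix [-1.3 -2.8  8.3]
move cm [-8.96 -0.06 -4.76]
```

View pics/w16.png

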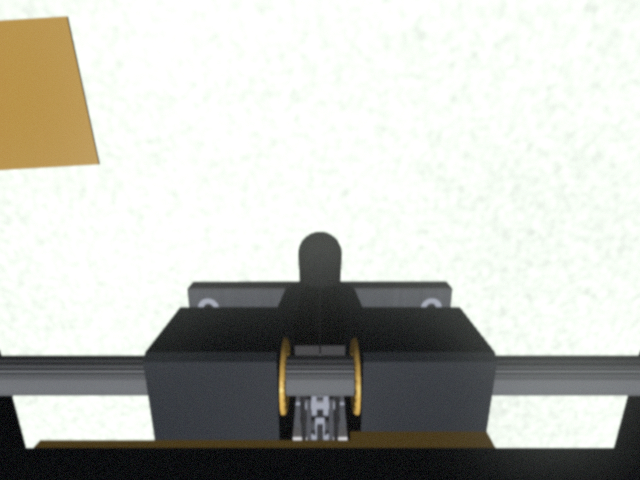

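The force is about 8.9 N near 1.02, the expected peak. Going on toward dead centre.

Call:
{"method": "move_arm", "body": {"rows": [{"dx":0.11,"dy":0,"dz":0.21,"spin":0},{"dx":0.22,"dy":0,"dz":0.42,"spin":0}]}}

```text
clock: 25.83
ee_pos: [0.5026, 0.2254, 0.1143]
eef_rot: [1.935, 2.474, 0.002]
contact_force: [-1.0, -1.1, 9.2]
gripper_width: 0.0005
```

Call:
{"method": "move_arm", "body": {"rows": [{"dx":0.1,"dy":0,"dz":0.21,"spin":0},{"dx":0.2,"dy":0,"dz":0.43,"spin":0}]}}

```text
clock: 26.0
ee_pos: [0.502, 0.2276, 0.1098]
eef_rot: [1.936, 2.474, 0.002]
contact_force: [-0.5, -1.0, 7.5]
gripper_width: 0.0004
```

Call:
{"method": "move_arm", "body": {"rows": [{"dx":0.09,"dy":0,"dz":0.22,"spin":0},{"dx":0.18,"dy":0,"dz":0.44,"spin":0}]}}

```text
clock: 26.17
ee_pos: [0.5015, 0.2296, 0.1052]
eef_rot: [-1.936, -2.474, -0.002]
contact_force: [-0.9, 0.6, 4.3]
gripper_width: 0.0006
```

Run:
```python
from hand import *
```

```text
t 26.17 fix [0.0005 0.2292 0.1052] yawrel 1.5708 Ffix [-0.7  0.8  4.3]
move cm [-9.61 -0.05 -6.09]
```

Call:
{"method": "move_arm", "body": {"rows": [{"dx":0.08,"dy":0,"dz":0.22,"spin":0},{"dx":0.15,"dy":0,"dz":0.44,"spin":0}]}}

```text
clock: 26.33
ee_pos: [0.501, 0.2309, 0.1003]
eef_rot: [-1.936, -2.474, -0.001]
contact_force: [0.9, 0.4, 0.0]
gripper_width: 0.0005
```

Call:
{"method": "move_arm", "body": {"rows": [{"dx":0.06,"dy":0,"dz":0.2,"spin":0},{"dx":0.1,"dy":0,"dz":0.35,"spin":0}]}}

```text
clock: 26.5
ee_pos: [0.5006, 0.2315, 0.0963]
eef_rot: [-1.935, -2.474, 0.001]
contact_force: [-0.8, 0.1, 0.9]
gripper_width: 0.0006
```

Run:
```python
from hand import *
c=cam('wrist');import pickle;pickle.dump(c,open('w17.pkl','wb'))
cv2.imwrite('pics/w17.png',cv2.convertScaleAbs(imaging.snapshot('wrist'),alpha=1.7))
```

```text
t 26.5 fix [1.000e-04 2.312e-01 9.630e-02] yawrel 1.5709 Ffix [-0.8  0.3  0.9]
move cm [-9.82 -0.02 -6.97]
```

View pics/w17.png

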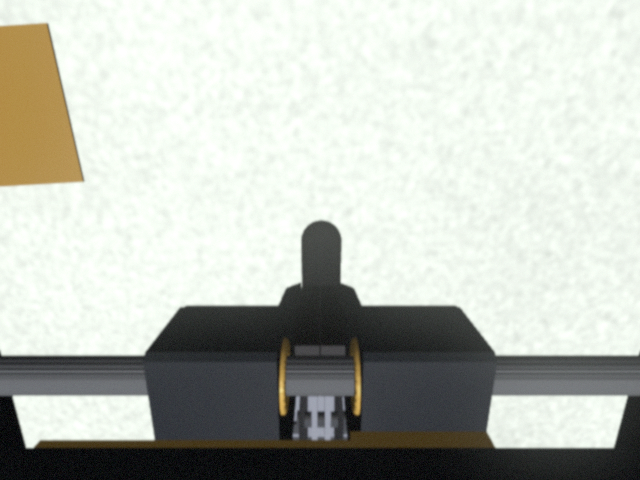

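Force has dropped to zero, so the handle snapped ahead of the finger. I'll lift off and look.

Call:
{"method": "move_arm", "body": {"rows": [{"dx":0,"dy":0,"dz":-1,"spin":0},{"dx":0,"dy":0,"dz":-4,"spin":0},{"dx":0,"dy":0,"dz":-8,"spin":0},{"dx":-3,"dy":0,"dz":-12,"spin":0},{"dx":-7,"dy":0,"dz":-15,"spin":0},{"dx":-11,"dy":0,"dz":-16,"spin":0},{"dx":-15,"dy":0,"dz":-16,"spin":0},{"dx":-19,"dy":0,"dz":-16,"spin":0},{"dx":-21,"dy":0,"dz":-16,"spin":0},{"dx":-21,"dy":0,"dz":-16,"spin":0}]}}

```text
clock: 27.38
ee_pos: [0.5524, 0.0226, 0.2575]
eef_rot: [1.941, 2.468, -0.001]
contact_force: [0.1, -0.2, 1.0]
gripper_width: 0.0002
```

Run:
```python
from h import *
import pickle
st();pickle.dump(cam('wrist'),open('w18.pkl','wb'));im=imaging.snapshot('wrist');cv2.imwrite('pics/w18r.png',im);cv2.imwrite('pics/w18.png',cv2.convertScaleAbs(im,alpha=1.7))
a=imaging.snapshot('scene')[235:340,335:495]
cv2.imwrite("pics/sc18.png",cv2.convertScaleAbs(cv2.resize(a,None,fx=5,fy=5,interpolation=2),alpha=1.8))
```

```text
t 27.38 fix [1.000e-04 1.610e-02 2.575e-01] yawrel 1.5655 Ffix [ 0.1 -0.2  1. ]
```

View pics/w18.png

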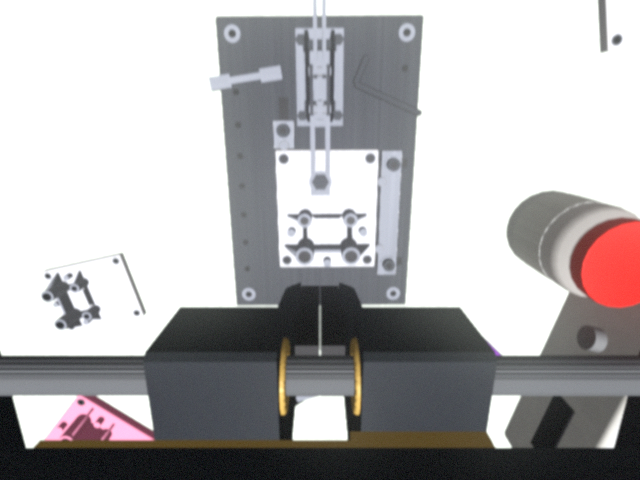

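View pics/sc18.png

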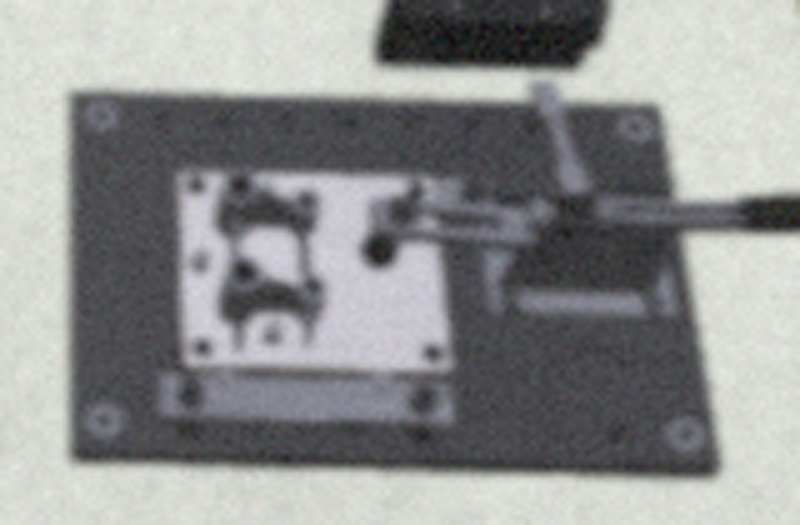

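The handle lies almost level and the foot is down on the plate. The plate is at the same scene pixels as before clamping: corners (180,172) and (452,370). Final check on the gaps at the pins and on handle angle.

Run:
```python
from h import *
a=cv2.imread('pics/sc11.png',0);b=cv2.imread('pics/sc18.png',0)
A=np.float32(a[150:385,160:360]);B=np.float32(b[150:385,160:360])
print('plate image shift px/5:',cv2.phaseCorrelate(A,B,cv2.createHanningWindow(A.shape[::-1],cv2.CV_32F)))
A=np.float32(a[390:480,60:720]);B=np.float32(b[390:480,60:720]);print('fixture ref:',cv2.phaseCorrelate(A,B,cv2.createHanningWindow(A.shape[::-1],cv2.CV_32F)))
im=cv2.imread('pics/w18r.png')[110:290,260:420];cv2.imwrite('pics/w18z.png',cv2.convertScaleAbs(cv2.resize(im,None,fx=3.3,fy=3.3,interpolation=2),alpha=1.3))
b=imaging.snapshot('scene');cv2.imwrite('pics/sc19.png',cv2.convertScaleAbs(cv2.resize(b[240:320,430:530],None,fx=6,fy=6,interpolation=2),alpha=1.8))
s=imaging.snapshot('side');cv2.imwrite('pics/si19.png',cv2.convertScaleAbs(cv2.resize(s[260:460,220:380],None,fx=3,fy=3,interpolation=2),alpha=1.8))
```

```text
plate image shift px/5: ((0.1215873801966012, -0.10938638509297505), 0.3546652450561523)
fixture ref: ((3.7565482933454177, 0.4981819717975071), 0.13427252523791153)
```

View pics/w18z.png

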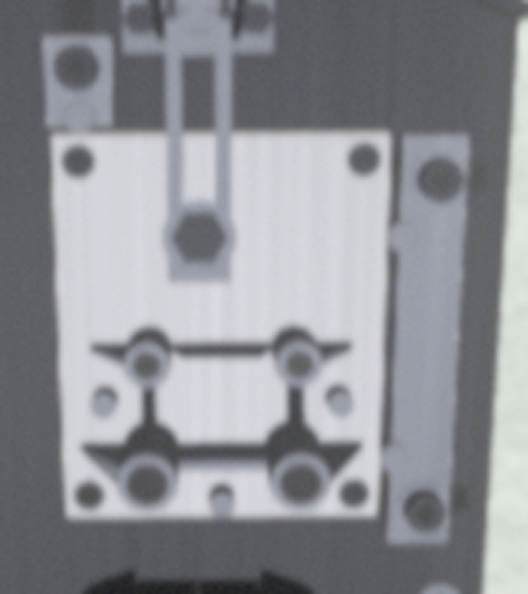

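View pics/sc19.png

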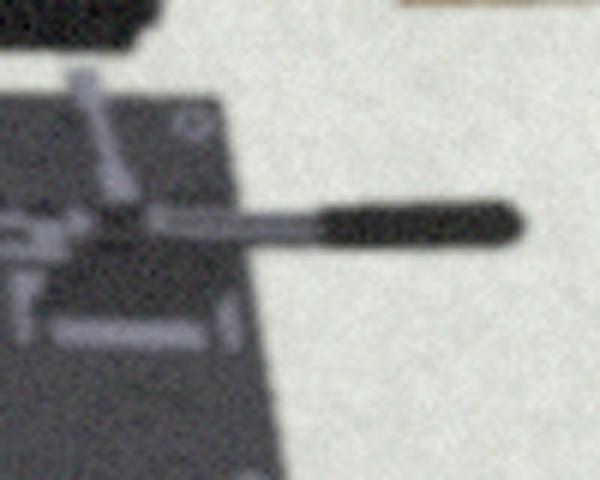

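View pics/si19.png

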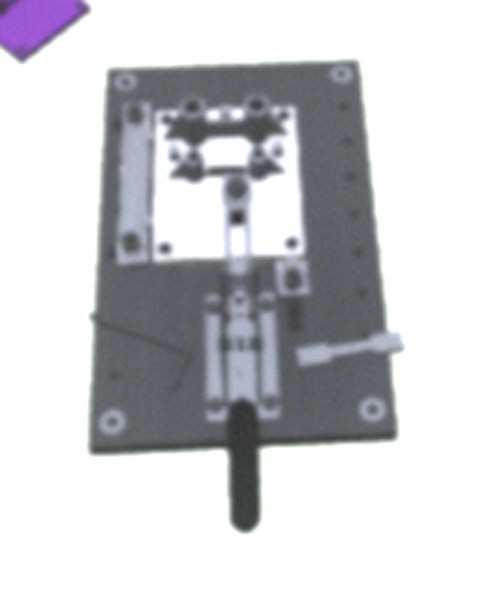

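Run:
```python
from h import *
f=np.load('fix.npz')
x,e=tri([(cam('scene'),(514,277.2)),(cam('side'),(301.2,432.5))]);d=x[:2]-f['bay'];print(d@f['ex'],d@f['ey'],x[2],e, 'expect 0,.255,.081')
from plant import arm
st();print(arm.hand_in())
```

```text
2.1422732860570948e-07 0.25775088533626433 0.0800030589695103 [np.float64(0.00017157078646290602), np.float64(0.00017157078646275865)] expect 0,.255,.081
t 27.58 fix [0.0003 0.022  0.2574] yawrel 1.5715 Ffix [-0.3  0.2 -0.1]
the job is handed in; nothing more can be done
None
```

The plate is home against all three pins and the toggle clamp is locked over it. I handed the job in at 27.6 s with the arm clear of everything.

- **Seating:** I slid the plate onto the back-stop pins, then onto the side pin, and pushed each way a second time. Both repeats met the stop at the same place (TCP x = -0.0530 m and y = -0.0645 m in fixture axes). The highest push I read was about 9.7 N.
- **Clamp:** The handle push peaked at about 9.3 N near 1.05 rad and fell to zero past dead centre, where it snapped over by itself.
- **Last checks:** The grip's end measured at y = 0.258 m, z = 0.080 m, against 0.255 and 0.081 m expected for the handle on its stop. The foot is down, and the pictures show no visible gap at any of the three pins. The hex key and test bar look undisturbed. The pliers were out of view in the last pictures, but the gripper stayed well clear of them.
- **Weaker check:** An image comparison showed the plate shifting about 0.03 pixel on clamping. The same comparison on the fixture itself gave an unreliable match (0.75 pixel at a low score), so the plate figure is only supporting evidence. The forces were read at the end of each move, so a brief peak between readings would not show.

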